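# Put the pots and brushes away after painting

## Robot

A 6-joint arm with a two-finger parallel gripper is mounted at the origin on a cart in front of the work surface, level with it; the furniture and walls round the work are solid. World frame = base frame: x ahead of the robot, y to its left, z up, the work surface at z = 0. Lengths are in m, angles in rad, forces in N, time in s.
With the tool pointing down it reaches from about 0.375 to 0.9 m from the base axis. Payload 3.1 kg.
Tool frame: the origin (TCP) lies on the centre line of the jaws, within the pads' length; the fingertips stand robot.finger_overhang ahead of it and the grasp point (between the pads) lies 2 mm behind it (robot.finger_overhang is the distance from the TCP to the fingertips, in m); z points along the fingers, y is the direction in which the jaws open and shut (so a half turn about z gives the same grasp; the last joint's range is limited). The gripper opens to 87 mm and grips with 3 to 60 N. Pads are 19 mm wide; open, the fingers measure 117 mm over their backs; the gripper's body (75 mm by 190 mm) begins 51 mm behind the grasp point.
Start: joints at [1.081, 0.527, 1.433, -0, 1.181, -0.178], TCP at [0.191, 0.595, 0.24] pointing down, gripper open.
Joint ranges: [-3.08, 3.08], [-0.75, 2.2], [0.22, 2.44], [-1.43, 4.57], [0, 2.65], [-2.85, 2.85]. Speed limits (rad/s): [2.79, 2.79, 3.14, 3.14, 3.14, 3.14].

## Interface

Orientations are given as a unit quaternion [x, y, z, w].
In Python, from rig import robot gives the robot as it stands. The module is installed in compiled form; this text tells all that it offers.
- The arm moves only by the tool step_arm, never from a script. Its arguments are lists of equal length, an entry for each row: "slide": the shift along the tool's x, y, z in mm, a list of three; "twist": the turn about the tool's z in degrees. A call has 1 to 20 rows; each row shifts and turns the commanded pose from where the row before left it, along the tool's axes as they then stand; what a row does not reach is not made up. A row lasts 1/12 s, in which the tool goes at most 41.7 mm and 7.16 degrees, less where a joint would pass 70% of its speed; a pose out of reach is approached as far as the arm can. A call is refused whole if a number of a shift passes 41.7 or a number of a turn 7.16, either way. A call with a gripper value outside its range is refused whole. "jaw" is the finger opening in mm, from 0 to 87, set as the call begins (left out, the last holds). The fingers move at their own pace and stop on an object; "force" is the grip in N (left out, the last holds). Time passes only in rows, so rows that do not move let the fingers close. It gives the time, the measured TCP pose, the force and the opening at its end, in the units of the state.
- robot.get_obs(): the state, without advancing time (a new reading comes with each control period).
- robot.camera(name): name is "side" or "top"; returns a dict with "color" (384x512x3 uint8, blue, green, red), "depth" (384x512 float32, m along the optical axis (not along the pixel's ray), 0 where there is no reading), "camera_matrix" (3x3 intrinsics, pixels), "k1" (the pictures are not rectified: a ray, as slopes to the right and down, at radius r is drawn at 1 + k1 r^2 times it, then the intrinsics apply), "origin" and "orientation" of the camera in the world. Camera axes: x right, y down, z forward; pixel columns grow to the right and rows downward; lengths in m; the calibration is good to about 2 mm. A picture is of the moment at which its call begins.
- robot.hand_in(): hands the job in, once; it reports no verdict.
The state is a dict: "time": time; "q": joint angles; "joint_velocities": joint speeds; "joint_torque": joint torques, N m; "position": TCP position; "tool_rot": TCP orientation; "ft_force": force on the tool from outside, world axes, zero at the start; "moment": the same for the moment, N m; "grip_width": finger opening in m.
Only numpy, scipy, OpenCV 4.12 (cv2) and the standard library are available. Lean on these libraries where they do the work, as an engineer would, in place of code of your own. Each camera call takes 0.05 s, during which the arm holds its last target.

## Task

Painting is over: put the paint things away. Stand the jar with the black lid and the red pot with the white lid upright in the wooden pot block, each in the bore made for its size, right down on the bottom, and lay the blue and the red brush that lie on the counter on the wire brush rest, one in each notch, with their bristles over the white drip pan. Do not tip the jar or the pot over on the way.

Things in the scene. Friction and masses are not known exactly. Their poses are not given: they have to be found in the camera images.
- black_lid_jar: Pale grey, half clear jar with a black lid, 68 mm across (64 at the body), 62 mm tall, about 140 g, standing. Origin: centre of its underside, z up. Belongs in the wide bore. Of jar and pot one stands far left (y > 0) with a fixed 75 mm cup close on the robot's side: grip it across y; the other right of block and rest: grip it across x.
- red_pot: Small red pot with a white lid, 55 mm across (52 at the body), 49 mm tall, about 120 g, standing. Origin: centre of its underside, z up. Belongs in the narrow bore. Of jar and pot one stands far left (y > 0) with a fixed 75 mm cup close on the robot's side: grip it across y; the other right of block and rest: grip it across x.
- blue_brush: Flat brush with blue handle, 150 mm long, handle 12 mm wide and thick, 20 g, lying flat. Origin: middle of its length, on its underside; z up, y runs along it towards the handle's end. Stiff handle from y = -47 to +75 mm, bristles from -47 to -75 mm (soft: nothing to grip). Balance point and best grip at y = +14 mm. May lie 25 mm before block or rest: do not open wide.
- red_brush: Flat brush with red handle, 180 mm long, handle 12 mm wide and thick, 20 g, lying flat. Origin: middle of its length, on its underside; z up, y runs along it towards the handle's end. Stiff handle from y = -62 to +90 mm, bristles from -62 to -90 mm (soft: nothing to grip). Balance point and best grip at y = +14 mm. May lie 25 mm before block or rest: do not open wide.
- pot_block: Fixed wooden block, 163 x 92 x 28 mm, long side along its x, with two round bores 18 mm deep, felt at the bottom (bottom 10 mm above its underside, 4 mm chamfer at the mouth). Origin: on the underside, below the centre of the wide bore (76 mm); the narrow bore (62 mm, too small for the jar) has its centre at x = -78 mm. z up. A dark 190 mm bottle and a 160 mm red jar stand fixed between it and the pots: carry over them.
- brush_rest: Fixed brush rest: small board with two bent-wire rails across it at x = -106 and x = -38 mm, white drip pan (x = -30 to +46 mm, 15 mm high) at its +x end. Each rail has two notches, at y = +28 and y = -28 mm: flat bottoms 18 mm wide, on which a brush lies with its underside 32 mm up, widening to 44 mm at the peaks, 46 mm up. A brush lies along x, held best at x = -72 mm. Board top 8 mm up. Origin: on the underside.

How it is judged:
At the end, for the whole second after the job is handed in: Jar upright in the wide bore and red pot upright in the narrow bore, within 10 mm of its centre and down on the bottom (within 4.5 mm); the brushes in different notches of the rest (within 12 mm, 7 degrees), on both rails, bristles to the pan (within 28 mm along); all at rest and let go (x of black_lid_jar in the frame of pot_block between -0.01 and 0.01 m and y of black_lid_jar in the frame of pot_block between -0.01 and 0.01 m and z of black_lid_jar in the frame of pot_block between 0.006 and 0.0145 m and angle between each of black_lid_jar, red_pot's own z axis and vertical below 0.1 rad and x of red_pot in the frame of pot_block between -0.088 and -0.068 m and y of red_pot in the frame of pot_block between -0.01 and 0.01 m and z of red_pot in the frame of pot_block between 0.006 and 0.0145 m and ((y of blue_brush in the frame of brush_rest between 0.016 and 0.04 m and z of blue_brush in the frame of brush_rest between 0.026 and 0.04 m and y of brush_rest in the frame of blue_brush between -0.086 and -0.03 m and angle between the y axis of each of blue_brush, red_brush and the x axis of brush_rest, either way round below 0.13 rad and y of red_brush in the frame of brush_rest between -0.04 and -0.016 m and z of red_brush in the frame of brush_rest between 0.026 and 0.04 m and y of brush_rest in the frame of red_brush between -0.086 and -0.03 m) or (y of blue_brush in the frame of brush_rest between -0.04 and -0.016 m and z of blue_brush in the frame of brush_rest between 0.026 and 0.04 m and y of brush_rest in the frame of blue_brush between -0.086 and -0.03 m and angle between the y axis of each of blue_brush, red_brush and the x axis of brush_rest, either way round below 0.13 rad and y of red_brush in the frame of brush_rest between 0.016 and 0.04 m and z of red_brush in the frame of brush_rest between 0.026 and 0.04 m and y of brush_rest in the frame of red_brush between -0.086 and -0.03 m)) and linear speed of each of black_lid_jar, red_pot, blue_brush, red_brush below 0.02 m/s); the robot touches nothing.
It fails at once if the jar or the pot is tipped over (more than 45 degrees) (angle between any of black_lid_jar, red_pot's own z axis and vertical above 0.79 rad).
It also fails if it takes over 110 s, if anything falls off the work surface, if the arm or the gripper's body presses on something with over 40 N, if the wrist force passes 120 N, or if a joint passes its speed limit or range.

## Working session

There is one attempt and no reset: what is moved stays moved. The work goes in short steps, Python scripts to look and compute and a tool call to move; the robot and the scene stay as the last step left them, time stands still between calls to the robot, and variables do not carry over. Pictures are saved under pics/ and viewed, and the job is handed in when it is done.

Besides the shell and the picture viewer there is one more tool, called after "Request:" as a command line: name --pt "numbers of a row" for each row, then --argument value for the rest. step_arm: Moves the arm, as the interface text tells. Its arguments: {"type":"object","properties":{"slide":{"type":"array","items":{"type":"array","items":{"type":"number"}}},"twist":{"type":"array","items":{"type":"number"}},"jaw":{"type":"number"},"force":{"type":"number"}},"required":["slide","twist"]}

```bash
ls; mkdir -p pics; python3 - <<'E'
from rig import robot
import cv2,numpy as np
o=robot.get_obs();print({k:np.round(v,3) for k,v in o.items()},robot.finger_overhang)
for n in("side","top"):
    c=robot.camera(n);cv2.imwrite(f"pics/{n}0.png",c["color"]);np.savez(f"{n}0.npz",**c)
    print(n,c["camera_matrix"].tolist(),c["k1"],c["origin"],c["orientation"])
E
```

```text
pics
{'time': np.float64(0.0), 'q': array([ 1.081,  0.528,  1.434, -0.   ,  1.181, -0.179]), 'joint_velocities': array([ 0.001,  0.   , -0.001,  0.001, -0.002,  0.002]), 'joint_torque': array([ 1.0000e-03, -4.4004e+01, -1.7660e+01,  6.3000e-02,  5.8000e-02,
       -0.0000e+00]), 'position': array([0.191, 0.594, 0.239]), 'tool_rot': array([ 0.155,  0.988, -0.001, -0.   ]), 'ft_force': array([0.808, 0.676, 0.918]), 'moment': array([-0.025,  0.005,  0.078]), 'grip_width': np.float64(0.087)} 0.017
side [[442.9962791833164, 0.0, 250.53711639297202], [0.0, 442.9962791833164, 181.15163462529023], [0.0, 0.0, 1.0]] 0.046276972055904204 [ 0.01044869 -0.95890701  0.77572586] [ 0.88074962 -0.22237784  0.11388341 -0.40231676]
top [[364.6543237169275, 0.0, 258.45656837884127], [0.0, 364.6543237169275, 195.62346029444305], [0.0, 0.0, 1.0]] -0.04146485691682366 [ 0.39776804 -0.18582298  0.88860281] [-0.70556859  0.70758233 -0.01635635  0.03510948]
```

View pics/side0.png

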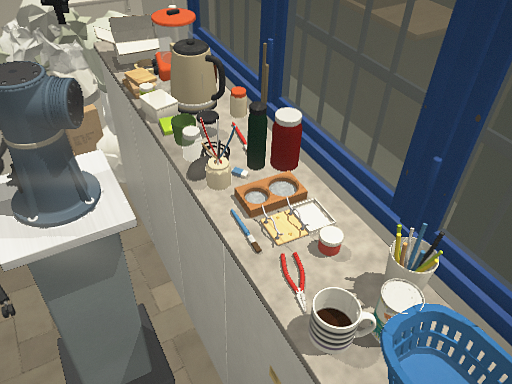

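View pics/top0.png

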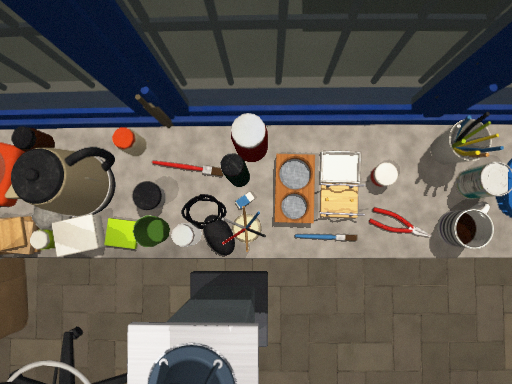

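```bash
cat > h.py <<'E'
import numpy as np,cv2
from scipy.spatial.transform import Rotation as R
def load(f): return dict(np.load(f))
def rays(c,uv):
    K=c["camera_matrix"];uv=np.atleast_2d(np.array(uv,float))
    d=(uv-[K[0,2],K[1,2]])/[K[0,0],K[1,1]];s=d.copy()
    for _ in range(20): s=d/(1+float(c["k1"])*(s**2).sum(1,keepdims=True))
    return np.c_[s,np.ones(len(s))]
def atz(c,uv,z):
    r=R.from_quat(c["orientation"]).apply(rays(c,uv));o=c["origin"]
    return o+r*((z-o[2])/r[:,2:3])
def bydepth(c,uv):
    uv=np.atleast_2d(uv);s=rays(c,uv);D=c["depth"]
    d=np.array([D[int(round(v)),int(round(u))] for u,v in uv])
    return c["origin"]+R.from_quat(c["orientation"]).apply(s*d[:,None])
def proj(c,P):
    p=R.from_quat(c["orientation"]).inv().apply(np.atleast_2d(P)-c["origin"]);s=p[:,:2]/p[:,2:]
    s=s*(1+float(c["k1"])*(s**2).sum(1,keepdims=True));K=c["camera_matrix"]
    return s*K[0,0]+[K[0,2],K[1,2]]
def cloud(c):
    H,W=c["depth"].shape;u,v=np.meshgrid(np.arange(W),np.arange(H))
    return bydepth(c,np.c_[u.ravel(),v.ravel()]).reshape(H,W,3)
def crop(c,x0,y0,x1,y1,k,f):
    cv2.imwrite(f,cv2.resize(c["color"][y0:y1,x0:x1],None,fx=k,fy=k,interpolation=cv2.INTER_CUBIC))
E
python3 - <<'E'
from h import *
c=load("top0.npz")
crop(c,265,140,405,250,5,"pics/c1.png")
crop(c,120,110,260,250,5,"pics/c2.png")
print(bydepth(c,[(147,195),(385,174),(325,238),(190,167),(295,175),(293,207),(235,170),(249,135),(277,190),(151,231),(115,190),(182,235),(310,163)]).round(3))
E
```

```text
[[ 0.46   0.093  0.062]
 [ 0.508 -0.457  0.048]
 [ 0.36  -0.321  0.01 ]
 [ 0.533  0.005  0.01 ]
 [ 0.512 -0.251  0.01 ]
 [ 0.434 -0.246  0.011]
 [ 0.498 -0.122  0.194]
 [ 0.574 -0.148  0.164]
 [ 0.474 -0.207  0.027]
 [ 0.377  0.1    0.005]
 [ 0.478  0.196 -0.002]
 [ 0.37   0.004  0.089]
 [ 0.538 -0.286  0.028]]
```

View pics/c1.png

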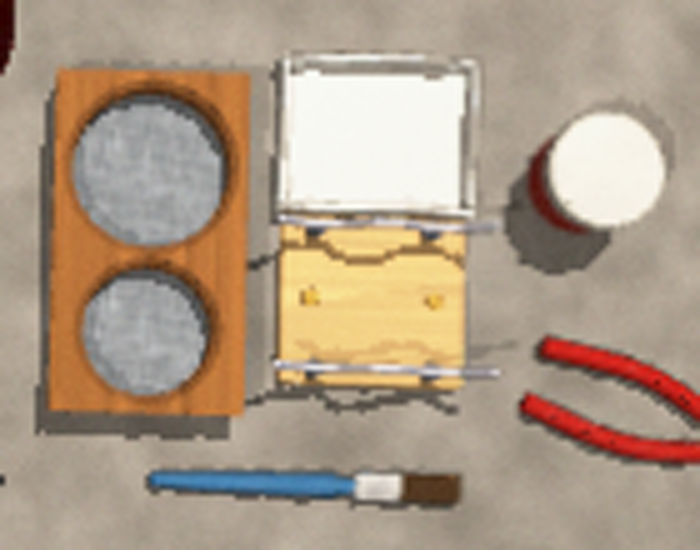

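View pics/c2.png

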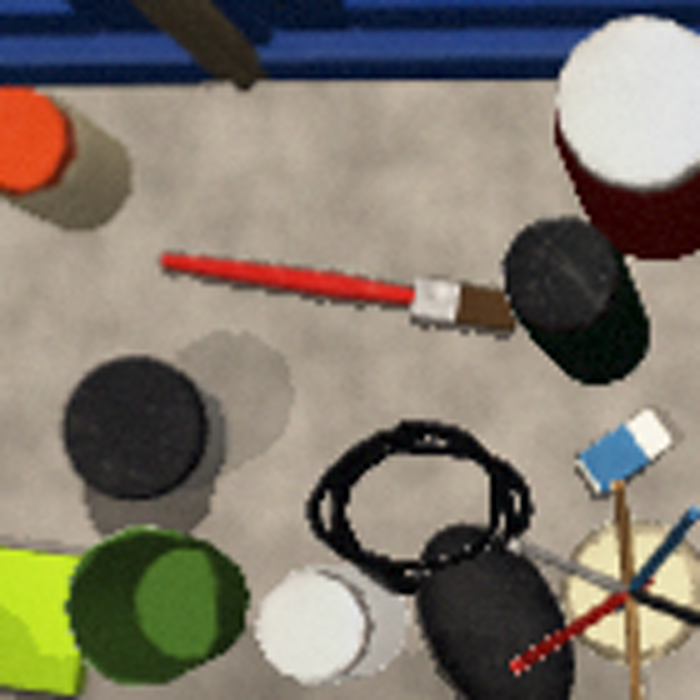

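```bash
cat > m.py <<'E'
from h import *
c=load("top0.npz")
def cr(p,x0,y0): return [((u+.5)/5-.5+x0,(v+.5)/5-.5+y0) for u,v in p]
def g(p,z,x0=265,y0=140): return atz(c,cr(p,x0,y0),z)[:,:2]
pr=lambda n,a:print(n,(np.array(a)*1000).round(1).tolist())
pr("block corners",g([(57,70),(249,73),(242,414),(50,411)],.028))
pr("board low corners z8",g([(278,388),(464,388)],.008))
pr("pan z15 corners",g([(282,55),(480,62),(472,212),(278,214)],.015))
pr("rails ends z46?",g([(276,218),(497,229),(276,365),(497,374)],.046))
pr("rails ends z32?",g([(276,218),(497,229),(276,365),(497,374)],.032))
P=cloud(c);z=P[...,2]
def seg(mask,lo,hi):
    m=mask&(z>lo)&(z<hi);n,l,s,ce=cv2.connectedComponentsWithStats(m.astype(np.uint8));i=1+s[1:,4].argmax();return l==i
roi=lambda x0,y0,x1,y1:(lambda M:(M.__setitem__((slice(y0,y1),slice(x0,x1)),True),M)[1])(np.zeros(z.shape,bool))
for n,r,lo,hi in[("jar",(120,175,175,215),.055,.07),("pot",(365,155,405,195),.043,.055),("bottle",(215,145,255,190),.17,.21),("redjar",(225,105,275,150),.15,.175),("greencup",(125,205,175,255),.03,.2),("bottle all",(215,145,260,200),.03,.21)]:
    m=seg(roi(*r),lo,hi);pts=P[m]
    u=np.argwhere(m)[:,::-1].astype(np.float32);(ce,ra)=cv2.minEnclosingCircle(u)
    pr(n,[pts.mean(0),pts.min(0),pts.max(0),atz(c,[ce],np.median(pts[:,2]))[0]]);print(ra)
hsv=cv2.cvtColor(c["color"],cv2.COLOR_BGR2HSV)
for n,r in[("blue",(285,228,362,246)),("red",(148,155,230,182))]:
    x0,y0,x1,y1=r
    H=hsv[...,0];m=roi(*r)&(hsv[...,1]>120)&(hsv[...,2]>80)&((H>95)&(H<125) if n=="blue" else (H<8)|(H>172))
    u=np.argwhere(m)[:,::-1].astype(np.float32);q=atz(c,u,.008)[:,:2]
    ce=q.mean(0);d=np.linalg.svd(q-ce)[2][0];d*=np.sign(d[1]);t=(q-ce)@d
    pr(n,[ce,d,ce+d*t.min(),ce+d*t.max()])
pr("blue tip/ bristle",g([(148,480),(460,490)],.008)); pr("red",g([(163,262),(513,318)],.008,120,110))
E
python3 m.py
```

```text
block corners [[560.9, -205.1], [559.0, -296.5], [397.1, -291.0], [398.7, -200.9]]
board low corners z8 [[409.5, -310.9], [409.2, -400.2]]
pan z15 corners [[570.1, -314.2], [566.2, -409.7], [493.4, -404.1], [492.8, -311.1]]
rails ends z46? [[487.6, -305.7], [482.0, -407.7], [419.5, -304.7], [415.0, -406.2]]
rails ends z32? [[489.1, -307.7], [483.4, -411.4], [419.9, -306.7], [415.3, -409.9]]
jar [[460.6, 95.3, 60.4], [428.3, 63.8, 55.0], [493.6, 127.6, 64.7], [460.6, 95.6, 60.4]]
14.31792163848877
pot [[509.6, -457.5, 47.7], [482.9, -486.0, 43.1], [536.8, -431.7, 51.6], [509.9, -457.3, 47.9]]
11.812222480773926
bottle [[509.4, -115.9, 193.4], [487.7, -137.7, 172.5], [532.0, -92.9, 197.6], [509.4, -116.4, 193.8]]
12.138243675231934
redjar [[583.8, -145.6, 163.6], [550.3, -180.1, 150.2], [620.2, -111.0, 168.2], [583.4, -145.6, 163.9]]
17.508066177368164
greencup [[378.1, 91.8, 57.8], [342.3, 50.2, 30.4], [414.4, 119.5, 79.6], [378.1, 84.5, 60.0]]
17.15330696105957
bottle all [[518.5, -126.9, 147.7], [484.5, -167.3, 30.3], [563.6, -91.5, 197.6], [517.6, -136.5, 157.7]]
23.65261459350586
blue [[363.9, -300.9], [32.8, 999.5], [362.5, -343.3], [365.6, -250.0]]
red [[537.4, 35.6], [149.5, 988.8], [528.3, -24.4], [547.2, 100.4]]
blue tip/ bristle [[365.6, -248.1], [360.4, -397.3]]
red [[546.2, 99.6], [517.3, -74.1]]
```

```bash
python3 - <<'E'
from h import *
c=load("side0.npz");crop(c,180,160,350,270,4,"pics/s1.png");crop(c,130,60,320,200,4,"pics/s2.png")
E
```

```text
(no output)
```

View pics/s1.png

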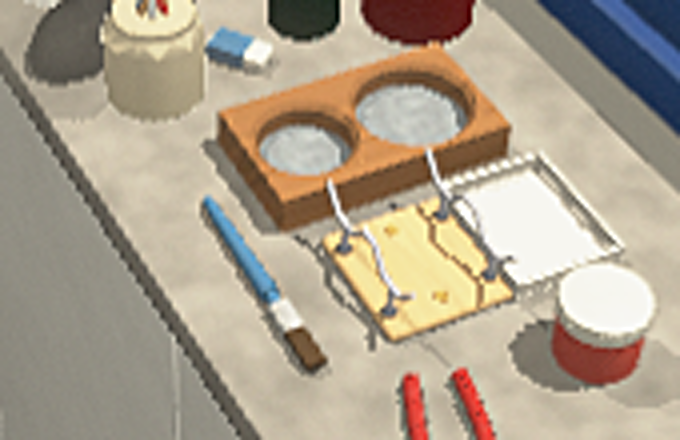

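View pics/s2.png

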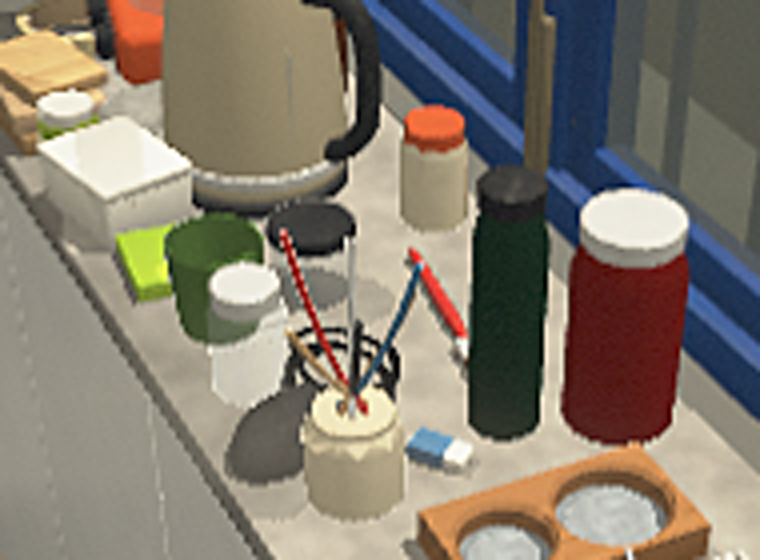

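```bash
cat >> m.py <<'E'
print("----")
for u in[(40,175),(95,155),(75,235),(122,137),(130,235),(182,235),(40,240),(120,118),(200,122),(300,115),(300,122),(182,235),(219,236),(15,235)]: pr(u,bydepth(c,[u])[0])
# felt circles
for n,ce in[("wide",(295,174)),("narrow",(293,206))]:
    sat=hsv[...,1];m=roi(ce[0]-18,ce[1]-18,ce[0]+18,ce[1]+18)&(sat<45)&(c["color"].mean(2)>90)&(abs(z-.01)<.008)
    n_,l,s,cc=cv2.connectedComponentsWithStats(m.astype(np.uint8));i=1+s[1:,4].argmax()
    u=np.argwhere(l==i)[:,::-1].astype(np.float32);q=atz(c,u,.01);pr(n,[q.min(0),q.max(0),(q.min(0)+q.max(0))/2,q.mean(0)])
# overlay
im=cv2.resize(c["color"][140:250,265:405],None,fx=5,fy=5,interpolation=cv2.INTER_CUBIC)
def dr(pts,col): 
    p=(proj(c,pts)-[265,140]+.5)*5-.5;cv2.polylines(im,[p.round().astype(np.int32)],False,col,1)
def fr(o,a,L):
    a=np.radians(a);L=np.array(L,float);return np.c_[o[0]+L[:,0]*np.cos(a)-L[:,1]*np.sin(a),o[1]+L[:,0]*np.sin(a)+L[:,1]*np.cos(a),L[:,2]]
t=np.linspace(0,2*np.pi,60)
B=((.5144,-.2495),-1.7)
dr(fr(*B,[(-.117,-.046,.028),(.046,-.046,.028),(.046,.046,.028),(-.117,.046,.028),(-.117,-.046,.028)]),(255,0,0))
for x,r in((0,.038),(-.078,.031)):
    dr(fr(*B,np.c_[x+(r+.004)*np.cos(t),(r+.004)*np.sin(t),0*t+.028]),(255,0,0)); dr(fr(*B,np.c_[x+r*np.cos(t),r*np.sin(t),0*t+.01]),(0,255,0))
Q=((.523,-.359),-2.2)
for x in(-.106,-.038): dr(fr(*Q,[(x,y,h) for y,h in[(-.05,.046),(-.037,.032),(-.019,.032),(-.006,.046),(.006,.046),(.019,.032),(.037,.032),(.05,.046)]]),(255,0,255))
dr(fr(*Q,[(-.03,-.047,.015),(.046,-.047,.015),(.046,.047,.015),(-.03,.047,.015)]),(0,0,255))
cv2.imwrite("pics/ov1.png",im)
E
python3 m.py|sed -n '/----/,$p'
```

```text
----
(40, 175) [489.0, 255.5, 209.3]
(95, 155) [537.0, 172.7, 156.3]
(75, 235) [368.0, 266.3, 51.5]
(122, 137) [590.2, 143.9, 89.7]
(130, 235) [367.2, 148.0, 16.4]
(182, 235) [369.9, 3.7, 89.1]
(40, 240) [356.3, 347.5, 57.9]
(120, 118) [633.1, 148.3, 93.7]
(200, 122) [623.0, -33.2, 87.7]
(300, 115) [634.8, -257.4, 94.3]
(300, 122) [622.4, -258.3, 81.8]
(182, 235) [369.9, 3.7, 89.1]
(219, 236) [365.6, -70.2, 31.1]
(15, 235) [367.4, 413.6, 52.7]
wide [[480.0, -282.7, 10.0], [548.3, -214.9, 10.0], [514.2, -248.8, 10.0], [513.1, -248.9, 10.0]]
narrow [[407.7, -274.6, 10.0], [463.1, -219.2, 10.0], [435.4, -246.9, 10.0], [435.0, -246.2, 10.0]]
```

View pics/ov1.png

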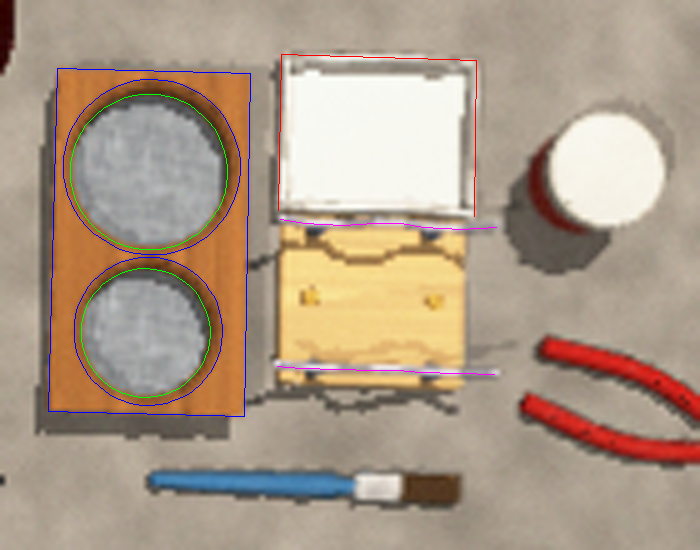

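```bash
cat > to.py <<'E'
import sys,numpy as np
from rig import robot
from scipy.spatial.transform import Rotation as R
o=robot.get_obs();r=R.from_quat(o["tool_rot"]).as_matrix();psi=np.degrees(np.arctan2(r[1,1],r[0,1]))
print("t",round(o["time"],2),"pos",(o["position"]*1000).round(1),"psi",psi.round(2),"F",np.round(o["ft_force"],1),"w",round(o["grip_width"]*1000,1),"tiltz",r[:,2].round(4))
p=o["position"]*1000
for a in sys.argv[1:]:
    x,y,z,s=map(float,a.split(","))
    d=np.array([x,y,z])-p;c,n=np.cos(np.radians(s)),np.sin(np.radians(s))
    # tool x dir = psi+90, tool y dir = psi, z down
    sl=np.array([-n*d[0]+c*d[1],c*d[0]+n*d[1],-d[2]])
    print(a,"twist",round(((psi-s+180)%360)-180,1),"slide(after twist)",sl.round(1),"minrows",int(np.ceil(np.linalg.norm(sl)/41.7)))
    p=np.array([x,y,z]);psi=s
E
python3 to.py 460.6,95.6,290,90 460.6,95.6,42,90
```

```text
t 0.1 pos [190.8 594.5 238.7] psi 72.19 F [ 0.1 -0.4 -0. ] w 87.1 tiltz [-0.001  -0.0017 -1.    ]
460.6,95.6,290,90 twist -17.8 slide(after twist) [-269.8 -498.9  -51.3] minrows 14
460.6,95.6,42,90 twist 0.0 slide(after twist) [  0.   0. 248.] minrows 6
```

Request:
step_arm --pt "0 0 -17" --pt "0 0 -17" --pt "0 0 -17" --pt "-18 -33.3 0" --pt "-18 -33.3 0" --pt "-18 -33.3 0" --pt "-18 -33.3 0" --pt "-18 -33.3 0" --pt "-18 -33.3 0" --pt "-18 -33.3 0" --pt "-18 -33.3 0" --pt "-18 -33.3 0" --pt "-18 -33.3 0" --pt "-18 -33.3 0" --pt "-18 -33.3 0" --pt "-18 -33.3 0" --pt "-18 -33.3 0" --pt "-18 -33.3 0" --pt "0 0 0" --pt "0 0 0" --twist '[-5.93, -5.93, -5.93, 0, 0, 0, 0, 0, 0, 0, 0, 0, 0, 0, 0, 0, 0, 0, 0, 0]' --jaw 87

```text
time: 1.77
position: [0.4616, 0.0938, 0.2902]
tool_rot: [0.002, 1.0, 0.0, -0.0]
ft_force: [-0.7, 0.5, 0.2]
grip_width: 0.0867
```

```bash
python3 to.py 460.6,95.6,42,90
```

```text
t 1.77 pos [461.6  93.8 290.2] psi 89.73 F [-0.7  0.5  0.2] w 86.7 tiltz [-8.e-04  3.e-04 -1.e+00]
460.6,95.6,42,90 twist -0.3 slide(after twist) [  1.    1.8 248.2] minrows 6
```

Request:
step_arm --pt "1 2 36" --pt "0 0 36" --pt "0 0 36" --pt "0 0 36" --pt "0 0 36" --pt "0 0 28" --pt "0 0 20" --pt "0 0 20" --pt "0 0 0" --pt "0 0 0" --pt "0 0 0" --twist '[-0.3, 0, 0, 0, 0, 0, 0, 0, 0, 0, 0]'

```text
time: 2.68
position: [0.4599, 0.0982, 0.0433]
tool_rot: [-0.003, 1.0, 0.0, 0.0]
ft_force: [0.8, 0.1, -0.1]
grip_width: 0.0872
```

Request:
step_arm --pt "0 0 0" --pt "0 0 0" --pt "0 0 0" --pt "0 0 0" --pt "0 0 0" --pt "0 0 0" --pt "0 0 0" --pt "0 0 0" --pt "0 0 0" --pt "0 0 0" --twist '[0, 0, 0, 0, 0, 0, 0, 0, 0, 0]' --jaw 55 --force 25

```text
time: 3.52
position: [0.4603, 0.0974, 0.0432]
tool_rot: [-0.002, 1.0, 0.0, 0.001]
ft_force: [0.3, -0.0, 6.1]
grip_width: 0.0634
```

```bash
python3 to.py 460.6,95.6,275,90 460.6,95.6,275,-50 514,-249.3,275,-50
```

```text
t 3.52 pos [460.3  97.4  43.2] psi 90.27 F [ 0.3 -0.   6.1] w 63.4 tiltz [ 0.0011  0.     -1.    ]
460.6,95.6,275,90 twist 0.3 slide(after twist) [  -0.3   -1.8 -231.8] minrows 6
460.6,95.6,275,-50 twist 140.0 slide(after twist) [ 0.  0. -0.] minrows 0
514,-249.3,275,-50 twist 0.0 slide(after twist) [-180.8  298.5   -0. ] minrows 9
```

Request:
step_arm --pt "0 0 -8" --pt "0 0 -18" --pt "0 0 -30" --pt "0 0 -30" --pt "0 0 -30" --pt "0 0 -30" --pt "0 0 -30" --pt "0 0 -30" --pt "0 0 -26" --pt "0 0 0" --pt "0 0 0" --twist '[0, 0, 0, 0, 0, 0, 0, 0, 0, 0, 0]'

```text
time: 4.43
position: [0.4602, 0.0975, 0.2759]
tool_rot: [-0.002, 1.0, -0.0, 0.002]
ft_force: [0.2, 0.4, -1.5]
grip_width: 0.0636
```

```bash
python3 to.py 514,-249.3,275,-50; python3 - <<'E'
from rig import robot
import cv2
cv2.imwrite("pics/side1.png",robot.camera("side")["color"])
E
```

```text
t 4.43 pos [460.2  97.5 275.9] psi 90.28 F [ 0.2  0.4 -1.5] w 63.6 tiltz [ 3.2e-03 -1.0e-04 -1.0e+00]
514,-249.3,275,-50 twist 140.3 slide(after twist) [-181.7  300.2    0.9] minrows 9
```

View pics/side1.png

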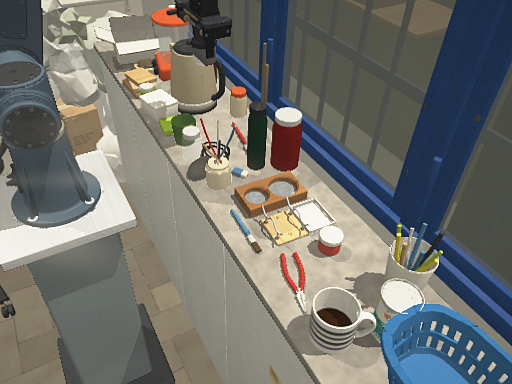

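Request:
step_arm --pt "0 0 0" --pt "0 0 0" --pt "0 0 0" --pt "0 0 0" --pt "0 0 0" --pt "0 0 0" --pt "0 0 0" --pt "0 0 0" --pt "0 0 0" --pt "0 0 0" --pt "0 0 0" --pt "0 0 0" --pt "0 0 0" --pt "0 0 0" --pt "0 0 0" --pt "0 0 0" --pt "0 0 0" --pt "0 0 0" --pt "0 0 0" --pt "0 0 0" --twist '[7, 7, 7, 7, 7, 7, 7, 7, 7, 7, 7, 7, 7, 7, 7, 7, 7, 7, 7, 7]'

```text
time: 6.15
position: [0.4582, 0.0974, 0.2722]
tool_rot: [0.94, 0.341, -0.003, -0.001]
ft_force: [-0.2, -0.4, -1.7]
grip_width: 0.0631
```

Request:
step_arm --pt "-15.1 25 0" --pt "-15.1 25 0" --pt "-15.1 25 0" --pt "-15.1 25 0" --pt "-15.1 25 0" --pt "-15.1 25 0" --pt "-15.1 25 0" --pt "-15.1 25 0" --pt "-15.1 25 0" --pt "-15.1 25 0" --pt "-15.1 25 0" --pt "-15.1 25 0" --pt "0 0 0" --pt "0 0 0" --pt "0 0 0" --twist '[0, 0, 0, 0, 0, 0, 0, 0, 0, 0, 0, 0, 0, 0, 0]'

```text
time: 7.4
position: [0.5143, -0.2475, 0.2723]
tool_rot: [0.939, 0.344, -0.001, -0.002]
ft_force: [-0.1, 0.6, -1.2]
grip_width: 0.0634
```

```bash
python3 to.py 514,-249.3,275,-50; python3 - <<'E'
from rig import robot
import cv2,numpy as np
from h import *
for n in("side","top"):
    c=robot.camera(n);np.savez(n+"2.npz",**c)
    x=(180,70,350,220) if n=="side" else(230,100,390,250)
    crop(c,*x,4,f"pics/{n}2.png")
E
```

```text
t 7.4 pos [ 514.3 -247.5  272.3] psi -49.75 F [-0.1  0.6 -1.2] w 63.4 tiltz [-0.0043  0.0037 -1.    ]
514,-249.3,275,-50 twist 0.2 slide(after twist) [-1.4  1.2 -2.7] minrows 1
```

View pics/side2.png

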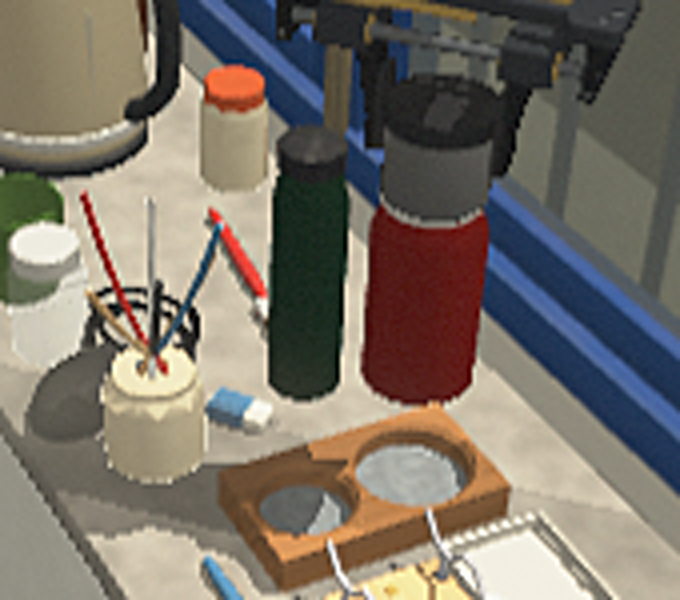

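View pics/top2.png

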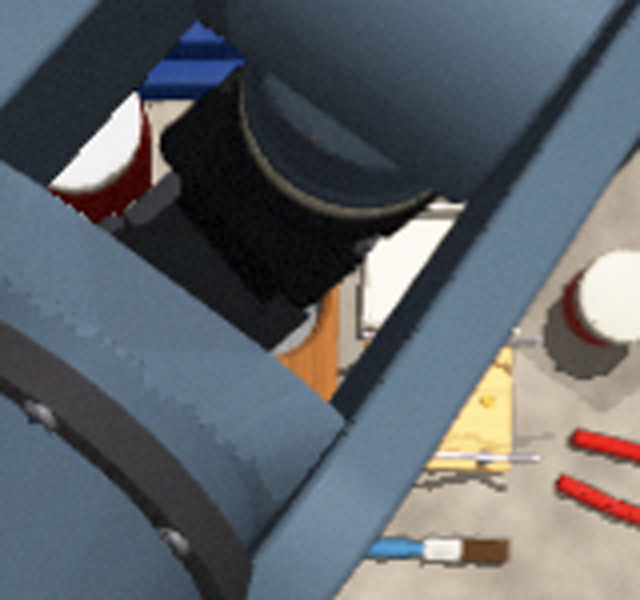

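```bash
python3 - <<'E'
from h import *
c=load("side2.npz")
print([((proj(c,[(.5143,-.2475,z)])-[180,70]+.5)*4-.5).round(1) for z in(.230,.292)])
t=np.linspace(0,6.28,60)
for z,r in((.292,.034),(.230,.032)):
    q=((proj(c,np.c_[.5143+r*np.cos(t),-.2475+r*np.sin(t),0*t+z])-[180,70]+.5)*4-.5);print(q.min(0),q.max(0))
E
```

```text
[array([[432.8, 188. ]]), array([[441.6,  91.2]])]
[379.61309124  60.95931009] [503.71795565 123.06588013]
[376.86481695 158.38649473] [488.87293477 218.99648467]
```

```bash
python3 - <<'E'
from h import *
c=load("side2.npz")
f=lambda P:((proj(c,P)-[180,70]+.5)*4-.5)
a=np.radians(-1.7)
im=cv2.imread("pics/side2.png")
t=np.linspace(0,6.28,60)
def d(P,col):cv2.polylines(im,[f(P).round().astype(int).astype(np.int32)],False,col,1)
L=np.array([(-.117,-.046),(.046,-.046),(.046,.046),(-.117,.046),(-.117,-.046)])
d(np.c_[.5144+L[:,0]*np.cos(a)-L[:,1]*np.sin(a),-.2495+L[:,0]*np.sin(a)+L[:,1]*np.cos(a),0*L[:,0]+.028],(255,0,0))
d(np.c_[.514+.038*np.cos(t),-.2493+.038*np.sin(t),0*t+.01],(0,255,0))
for z,r in((.292,.034),(.230,.032)):d(np.c_[.5143+r*np.cos(t),-.2475+r*np.sin(t),0*t+z],(0,255,255))
cv2.imwrite("pics/ov2.png",im)
E
```

```text
(no output)
```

View pics/ov2.png

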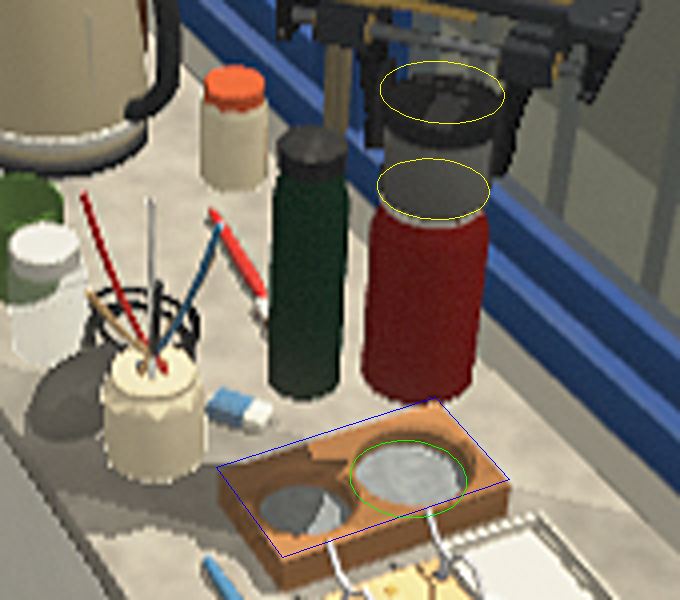

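Request:
step_arm --pt "-1.4 1.2 20" --pt "0 0 30" --pt "0 0 30" --pt "0 0 30" --pt "0 0 30" --pt "0 0 20" --pt "0 0 10" --pt "0 0 0" --pt "0 0 0" --twist '[0, 0, 0, 0, 0, 0, 0, 0, 0]'

```text
time: 8.25
position: [0.5157, -0.2499, 0.1049]
tool_rot: [0.939, 0.345, 0.0, -0.0]
ft_force: [-0.0, -0.8, -1.9]
grip_width: 0.063
```

```bash
python3 to.py 514,-249.3,54,-50; python3 - <<'E'
from rig import robot
import cv2,numpy as np
from h import *
c=robot.camera("side");np.savez("side3.npz",**c);crop(c,180,100,350,220,4,"pics/side3.png")
E
```

```text
t 8.25 pos [ 515.7 -249.9  104.9] psi -49.66 F [-0.  -0.8 -1.9] w 63.0 tiltz [ 0.  0. -1.]
514,-249.3,54,-50 twist 0.3 slide(after twist) [-0.9 -1.5 50.9] minrows 2
```

View pics/side3.png

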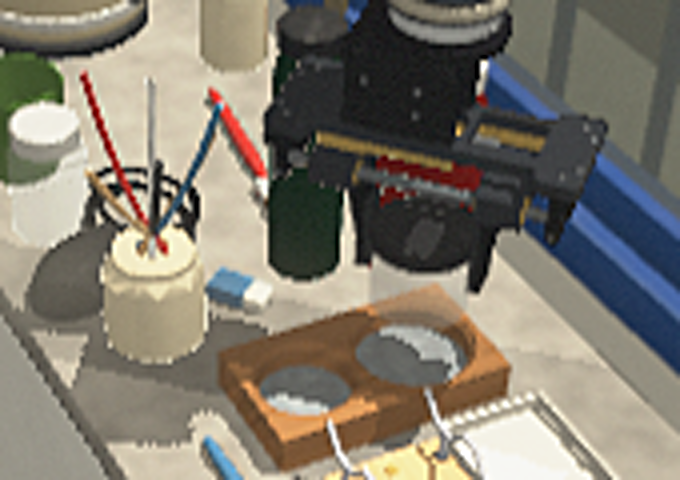

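Request:
step_arm --pt "-0.5 -1 10" --pt "0 0 10" --pt "0 0 8" --pt "0 0 6" --pt "0 0 5" --pt "0 0 4" --pt "0 0 3" --pt "0 0 2" --pt "0 0 0" --pt "0 0 0" --twist '[0, 0, 0, 0, 0, 0, 0, 0, 0, 0]'

```text
time: 9.13
position: [0.5145, -0.25, 0.0566]
tool_rot: [0.939, 0.344, 0.0, 0.0]
ft_force: [-0.1, -0.1, -1.3]
grip_width: 0.0633
```

```bash
python3 to.py 514,-249.3,53,-50; python3 - <<'E'
from rig import robot
import cv2,numpy as np
from h import *
c=robot.camera("side");np.savez("side4.npz",**c);crop(c,180,100,350,220,4,"pics/side4.png")
E
```

```text
t 9.13 pos [ 514.5 -250.    56.6] psi -49.72 F [-0.1 -0.1 -1.3] w 63.3 tiltz [ 1.e-04 -1.e-04 -1.e+00]
514,-249.3,53,-50 twist 0.3 slide(after twist) [ 0.1 -0.8  3.6] minrows 1
```

View pics/side4.png

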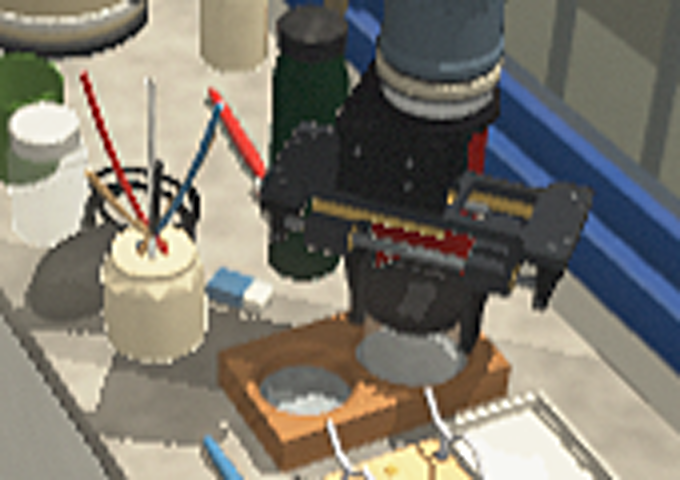

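Jar is inside the wide bore with no contact force yet; lower the last few mm.

Request:
step_arm --pt "0 0 1" --pt "0 0 1" --pt "0 0 1" --pt "0 0 0.6" --pt "0 0 0" --pt "0 0 0" --twist '[0, 0, 0, 0, 0, 0]'

```text
time: 9.68
position: [0.5144, -0.2499, 0.0532]
tool_rot: [0.939, 0.344, 0.0, 0.0]
ft_force: [-0.7, -0.1, 1.4]
grip_width: 0.0633
```

Request:
step_arm --pt "0 0 0" --pt "0 0 0" --pt "0 0 0" --pt "0 0 0" --pt "0 0 0" --pt "0 0 0" --pt "0 0 0" --twist '[0, 0, 0, 0, 0, 0, 0]' --jaw 87

```text
time: 10.27
position: [0.5143, -0.2499, 0.0529]
tool_rot: [0.939, 0.344, -0.0, -0.0]
ft_force: [-0.0, -0.7, -0.0]
grip_width: 0.0865
```

Request:
step_arm --pt "0 0 -10" --pt "0 0 -20" --pt "0 0 -30" --pt "0 0 -30" --pt "0 0 -20" --pt "0 0 0" --pt "0 0 0" --twist '[0, 0, 0, 0, 0, 0, 0]'

```text
time: 10.85
position: [0.5151, -0.2504, 0.1649]
tool_rot: [0.939, 0.344, 0.001, 0.002]
ft_force: [-0.2, 0.0, -0.7]
grip_width: 0.087
```

```bash
python3 to.py 509.8,-457.4,163,0 509.8,-457.4,38,0
```

```text
t 10.85 pos [ 515.1 -250.4  164.9] psi -49.71 F [-0.2  0.  -0.7] w 87.0 tiltz [ 0.0031 -0.0024 -1.    ]
509.8,-457.4,163,0 twist -49.7 slide(after twist) [-207.    -5.3    1.9] minrows 5
509.8,-457.4,38,0 twist 0.0 slide(after twist) [  0.   0. 125.] minrows 3
```

Request:
step_arm --pt "-22.9 -19.4 0" --pt "-22.9 -19.4 0" --pt "0 0 0" --pt "0 0 0" --pt "0 0 0" --pt "0 0 0" --pt "0 0 0" --pt "0 0 0" --pt "0 0 0" --pt "-25 0 0" --pt "-36 10 0" --pt "-36 10 0" --pt "-36 10 0" --pt "-36 10 0" --pt "-38 14.7 0" --pt "0 0 0" --pt "0 0 0" --twist '[0, 0, -7.1, -7.1, -7.1, -7.1, -7.1, -7.1, -7.1, 0, 0, 0, 0, 0, 0, 0, 0]'

```text
time: 12.27
position: [0.5084, -0.4585, 0.1607]
tool_rot: [0.708, 0.706, 0.0, -0.001]
ft_force: [-0.4, 0.4, -0.1]
grip_width: 0.0872
```

```bash
python3 to.py 509.8,-457.4,38,0; python3 - <<'E'
from rig import robot
import cv2,numpy as np
from h import *
for n in("top","side"):
    c=robot.camera(n);np.savez(n+"5.npz",**c)
    crop(c,*((180,140,380,280) if n=="side" else (230,100,410,250)),4,f"pics/{n}5.png")
E
```

```text
t 12.27 pos [ 508.4 -458.5  160.7] psi -0.14 F [-0.4  0.4 -0.1] w 87.2 tiltz [-0.0013  0.0017 -1.    ]
509.8,-457.4,38,0 twist -0.1 slide(after twist) [  1.1   1.4 122.7] minrows 3
```

View pics/top5.png

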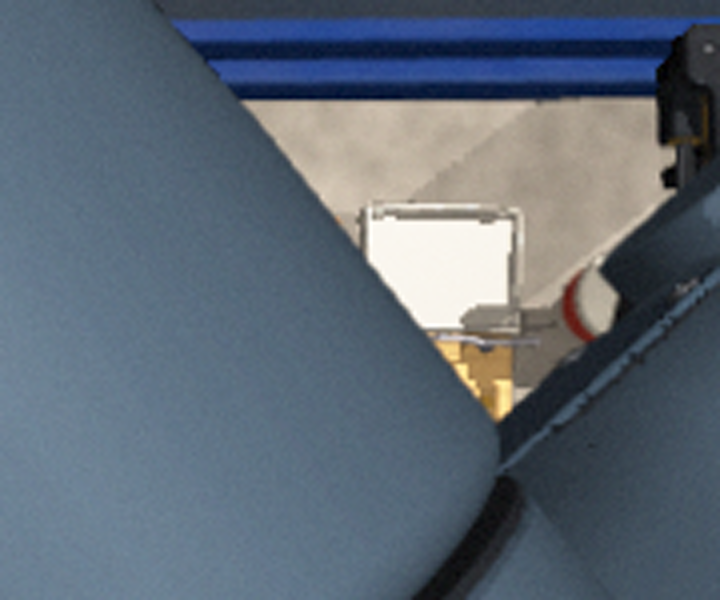

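View pics/side5.png

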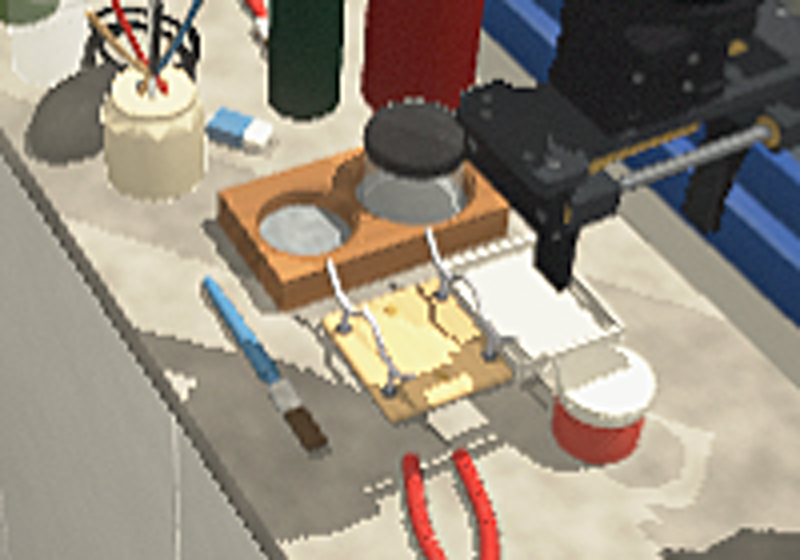

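Request:
step_arm --pt "1 1.4 30" --pt "0 0 30" --pt "0 0 25" --pt "0 0 20" --pt "0 0 16" --pt "0 0 0" --pt "0 0 0" --twist '[0, 0, 0, 0, 0, 0, 0]'

```text
time: 12.95
position: [0.5096, -0.4536, 0.041]
tool_rot: [0.707, 0.707, 0.0, -0.002]
ft_force: [1.0, -0.4, -0.0]
grip_width: 0.0869
```

Request:
step_arm --pt "0 0 0" --pt "0 0 0" --pt "0 0 0" --pt "0 0 0" --pt "0 0 0" --pt "0 0 0" --pt "0 0 0" --pt "0 0 0" --pt "0 0 0" --pt "0 0 0" --twist '[0, 0, 0, 0, 0, 0, 0, 0, 0, 0]' --jaw 44 --force 25

```text
time: 13.78
position: [0.5103, -0.4561, 0.0423]
tool_rot: [0.707, 0.707, -0.0, 0.0]
ft_force: [-0.8, 0.1, 3.3]
grip_width: 0.0508
```

```bash
python3 to.py 509.8,-457.4,160,0 436,-247,160,0
```

```text
t 13.78 pos [ 510.3 -456.1   42.3] psi -0.02 F [-0.8  0.1  3.3] w 50.8 tiltz [-0.e+00 -2.e-04 -1.e+00]
509.8,-457.4,160,0 twist -0.0 slide(after twist) [  -1.3   -0.5 -117.7] minrows 3
436,-247,160,0 twist 0.0 slide(after twist) [210.4 -73.8  -0. ] minrows 6
```

Request:
step_arm --pt "0 0 -8" --pt "0 0 -20" --pt "0 0 -30" --pt "0 0 -30" --pt "0 0 -30" --pt "15 -5 0" --pt "26 -9 0" --pt "30 -11 0" --pt "30 -11 0" --pt "30 -11 0" --pt "30 -11 0" --pt "28 -10 0" --pt "21 -6.3 0" --pt "0 0 0" --pt "0 0 0" --pt "0 0 0" --twist '[0, 0, 0, 0, 0, 0, 0, 0, 0, 0, 0, 0, 0, 0, 0, 0]'

```text
time: 15.12
position: [0.4371, -0.2468, 0.1604]
tool_rot: [0.707, 0.707, 0.0, 0.001]
ft_force: [0.1, -0.2, -1.2]
grip_width: 0.051
```

```bash
python3 to.py 436,-246,52,0; python3 - <<'E'
from rig import robot
import cv2,numpy as np
from h import *
c=robot.camera("side");np.savez("side6.npz",**c);crop(c,160,100,330,230,4,"pics/side6.png")
E
```

```text
t 15.12 pos [ 437.1 -246.8  160.4] psi -0.0 F [ 0.1 -0.2 -1.2] w 51.0 tiltz [ 0.0017 -0.0017 -1.    ]
436,-246,52,0 twist -0.0 slide(after twist) [  0.8  -1.1 108.4] minrows 3
```

View pics/side6.png

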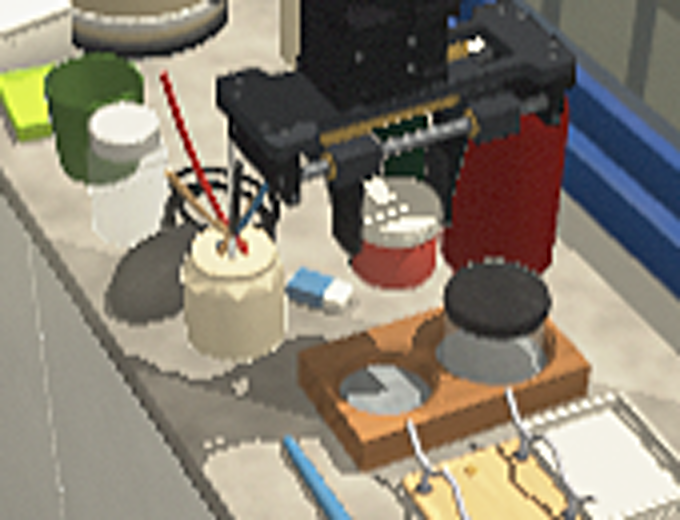

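```bash
python3 - <<'E'
from h import *
for f in("top0.npz","side0.npz"):
    P=cloud(load(f)).reshape(-1,3)
    m=(P[:,0]>.3)&(P[:,0]<.48)&(P[:,1]>-.26)&(P[:,1]<-.02)&(P[:,2]>.06)&(P[:,2]<.25)
    q=P[m];print(f,len(q));
    for z in(.06,.08,.1,.12,.14,.16):
        s=q[(q[:,2]>=z)&(q[:,2]<z+.02)]
        if len(s):print(z,len(s),s.min(0).round(3),s.max(0).round(3))
E
python3 to.py 436,-246,52,60
```

```text
top0.npz 717
0.06 333 [ 0.358 -0.165  0.06 ] [ 0.414 -0.02   0.078]
0.08 60 [ 0.37  -0.144  0.083] [ 0.4   -0.125  0.1  ]
0.1 95 [ 0.358 -0.156  0.1  ] [ 0.411 -0.116  0.119]
0.12 85 [ 0.347 -0.165  0.12 ] [ 0.425 -0.107  0.14 ]
0.14 71 [ 0.34  -0.171  0.14 ] [ 0.431 -0.101  0.16 ]
0.16 51 [ 0.359 -0.179  0.16 ] [ 0.416 -0.095  0.18 ]
side0.npz 661
0.06 295 [ 0.354 -0.168  0.06 ] [ 0.412 -0.02   0.08 ]
0.08 64 [ 0.356 -0.151  0.08 ] [ 0.395 -0.02   0.1  ]
0.1 73 [ 0.355 -0.162  0.1  ] [ 0.417 -0.116  0.12 ]
0.12 75 [ 0.343 -0.171  0.121] [ 0.426 -0.11   0.139]
0.14 80 [ 0.339 -0.18   0.14 ] [ 0.433 -0.103  0.159]
0.16 56 [ 0.358 -0.183  0.16 ] [ 0.416 -0.094  0.18 ]
t 15.17 pos [ 437.2 -247.3  160.3] psi -0.04 F [ 0.1 -1.5 -0.8] w 50.8 tiltz [ 0.0018 -0.0017 -1.    ]
436,-246,52,60 twist -60.0 slide(after twist) [  1.6   0.5 108.3] minrows 3
```

Request:
step_arm --pt "0 0 0" --pt "0 0 0" --pt "0 0 0" --pt "0 0 0" --pt "0 0 0" --pt "0 0 0" --pt "0 0 0" --pt "0 0 0" --pt "0 0 0" --twist '[-6.9, -6.9, -6.9, -6.9, -6.9, -6.9, -6.9, 0, 0]'

```text
time: 15.92
position: [0.4366, -0.2471, 0.1599]
tool_rot: [0.358, 0.934, -0.0, 0.0]
ft_force: [-0.2, -0.8, -1.1]
grip_width: 0.0509
```

```bash
python3 to.py 435.5,-246,52,48.3; python3 - <<'E'
from rig import robot
import cv2,numpy as np
from h import *
c=robot.camera("side");np.savez("side7.npz",**c)
im=cv2.resize(c["color"][100:230,160:330],None,fx=4,fy=4,interpolation=cv2.INTER_CUBIC)
t=np.linspace(0,6.28,60)
p=robot.get_obs()["position"]
for z,r in((p[2]+.007,.0275),(p[2]-.042,.026)):
    cv2.polylines(im,[((proj(c,np.c_[p[0]+r*np.cos(t),p[1]+r*np.sin(t),0*t+z])-[160,100]+.5)*4-.5).round().astype(np.int32)],True,(255,0,0),1)
cv2.imwrite("pics/side7.png",im)
E
```

```text
t 15.92 pos [ 436.6 -247.1  159.9] psi 48.05 F [-0.2 -0.8 -1.1] w 50.9 tiltz [ 6.e-04 -6.e-04 -1.e+00]
435.5,-246,52,48.3 twist -0.3 slide(after twist) [1.500e+00 1.000e-01 1.079e+02] minrows 3
```

View pics/side7.png

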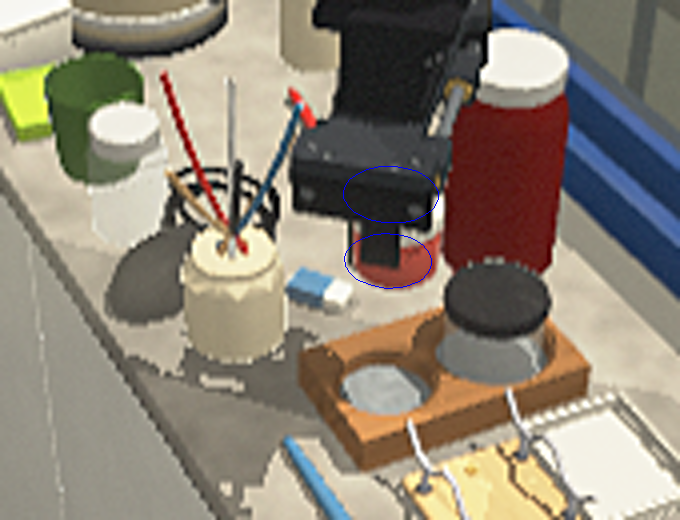

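Request:
step_arm --pt "1.8 -0.4 15" --pt "0 0 20" --pt "0 0 20" --pt "0 0 15" --pt "0 0 10" --pt "0 0 7" --pt "0 0 5" --pt "0 0 5" --pt "0 0 4" --pt "0 0 3" --pt "0 0 0" --pt "0 0 0" --twist '[0, 0, 0, 0, 0, 0, 0, 0, 0, 0, 0, 0]'

```text
time: 16.97
position: [0.4346, -0.2451, 0.0561]
tool_rot: [0.356, 0.934, -0.0, 0.0]
ft_force: [0.1, -0.2, -1.9]
grip_width: 0.0509
```

```bash
python3 to.py 435.2,-246,52,48; python3 - <<'E'
from rig import robot
import cv2,numpy as np
from h import *
c=robot.camera("side");crop(c,160,100,330,230,4,"pics/side8.png")
E
```

```text
t 16.97 pos [ 434.6 -245.1   56.1] psi 48.28 F [ 0.1 -0.2 -1.9] w 50.9 tiltz [ 3.e-04 -2.e-04 -1.e+00]
435.2,-246,52,48 twist 0.3 slide(after twist) [-1.  -0.3  4.1] minrows 1
```

View pics/side8.png

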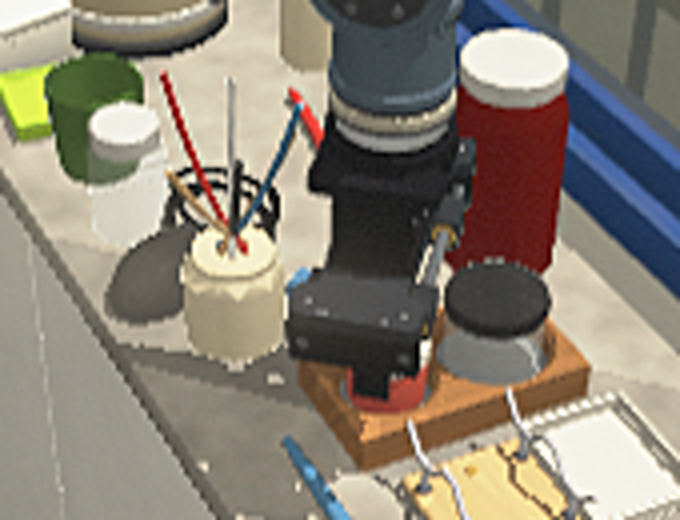

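Pot is entering the narrow bore freely. Last millimetres.

Request:
step_arm --pt "-0.5 0 1" --pt "0 0 1" --pt "0 0 1" --pt "0 0 1" --pt "0 0 0" --pt "0 0 0" --twist '[0, 0, 0, 0, 0, 0]'

```text
time: 17.52
position: [0.435, -0.2454, 0.0523]
tool_rot: [0.356, 0.934, -0.0, 0.0]
ft_force: [0.5, 0.4, 3.2]
grip_width: 0.0508
```

Contact (force went from −1.9 to +3.2 N). Release and rise.

Request:
step_arm --pt "0 0 0" --pt "0 0 0" --pt "0 0 0" --pt "0 0 0" --pt "0 0 0" --pt "0 0 0" --twist '[0, 0, 0, 0, 0, 0]' --jaw 70

```text
time: 18.02
position: [0.4349, -0.2454, 0.0519]
tool_rot: [0.356, 0.934, 0.0, -0.0]
ft_force: [0.6, 0.6, -0.5]
grip_width: 0.0692
```

Request:
step_arm --pt "0 0 -10" --pt "0 0 -20" --pt "0 0 -30" --pt "0 0 -30" --pt "0 0 -30" --pt "0 0 0" --pt "0 0 0" --twist '[0, 0, 0, 0, 0, 0, 0]'

```text
time: 18.6
position: [0.4358, -0.2461, 0.1743]
tool_rot: [0.356, 0.934, -0.001, 0.002]
ft_force: [-0.4, 0.0, -0.3]
grip_width: 0.0699
```

```bash
python3 to.py 363.5,-309,170,-2 363.5,-309,60,-2; python3 - <<'E'
from rig import robot
import cv2,numpy as np
from h import *
c=robot.camera("side");crop(c,160,130,330,240,4,"pics/side9.png")
E
```

```text
t 18.6 pos [ 435.8 -246.1  174.3] psi 48.3 F [-0.4  0.  -0.3] w 69.9 tiltz [ 0.0039 -0.0036 -1.    ]
363.5,-309,170,-2 twist 50.3 slide(after twist) [-65.4 -70.1   4.3] minrows 3
363.5,-309,60,-2 twist 0.0 slide(after twist) [  0.   0. 110.] minrows 3
```

View pics/side9.png

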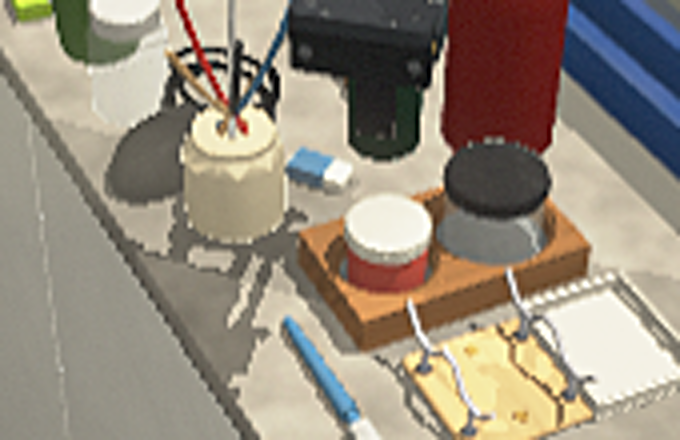

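Request:
step_arm --pt "0 0 0" --pt "0 0 0" --pt "0 0 0" --pt "0 0 0" --pt "0 0 0" --pt "0 0 0" --pt "0 0 0" --pt "0 0 0" --pt "-22 -23.4 0" --pt "-22 -23.4 0" --pt "-21.4 -23.4 4" --pt "0 0 25" --pt "0 0 30" --pt "0 0 30" --pt "0 0 25" --pt "0 0 0" --pt "0 0 0" --twist '[6.3, 6.3, 6.3, 6.3, 6.3, 6.3, 6.3, 6.2, 0, 0, 0, 0, 0, 0, 0, 0, 0]' --jaw 30

```text
time: 20.07
position: [0.3612, -0.3067, 0.0562]
tool_rot: [0.72, 0.694, 0.0, -0.003]
ft_force: [-0.4, 0.0, 0.1]
grip_width: 0.03
```

```bash
python3 to.py 363.5,-309,20,-2; python3 - <<'E'
from rig import robot
import cv2,numpy as np
from h import *
c=robot.camera("side");crop(c,180,150,320,270,5,"pics/side10.png")
E
```

```text
t 20.07 pos [ 361.2 -306.7   56.2] psi -2.03 F [-0.4  0.   0.1] w 30.0 tiltz [-0.0037  0.0051 -1.    ]
363.5,-309,20,-2 twist -0.0 slide(after twist) [-2.2  2.4 36.2] minrows 1
```

View pics/side10.png

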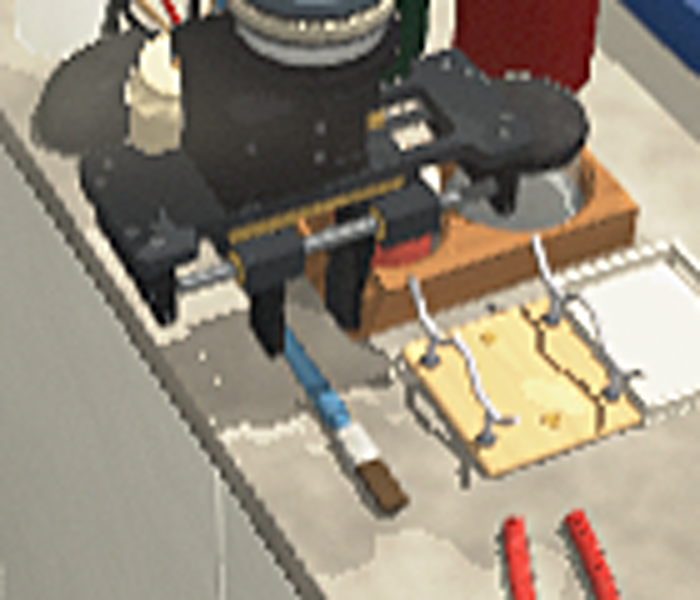

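Request:
step_arm --pt "-2.2 2.4 0" --pt "0 0 12" --pt "0 0 12" --pt "0 0 8" --pt "0 0 3" --pt "0 0 0" --pt "0 0 0" --pt "0 0 0" --twist '[0, 0, 0, 0, 0, 0, 0, 0]'

```text
time: 20.78
position: [0.3651, -0.3109, 0.0236]
tool_rot: [0.719, 0.695, -0.0, 0.001]
ft_force: [-0.3, -0.3, -0.4]
grip_width: 0.0299
```

```bash
python3 to.py 363.5,-309,20,-2; python3 - <<'E'
from rig import robot
import cv2,numpy as np
from h import *
c=robot.camera("side");crop(c,180,150,320,270,5,"pics/side11.png")
E
```

```text
t 20.78 pos [ 365.1 -310.9   23.6] psi -2.01 F [-0.3 -0.3 -0.4] w 29.9 tiltz [ 7.e-04 -1.e-03 -1.e+00]
363.5,-309,20,-2 twist -0.0 slide(after twist) [ 1.8 -1.6  3.6] minrows 1
```

View pics/side11.png

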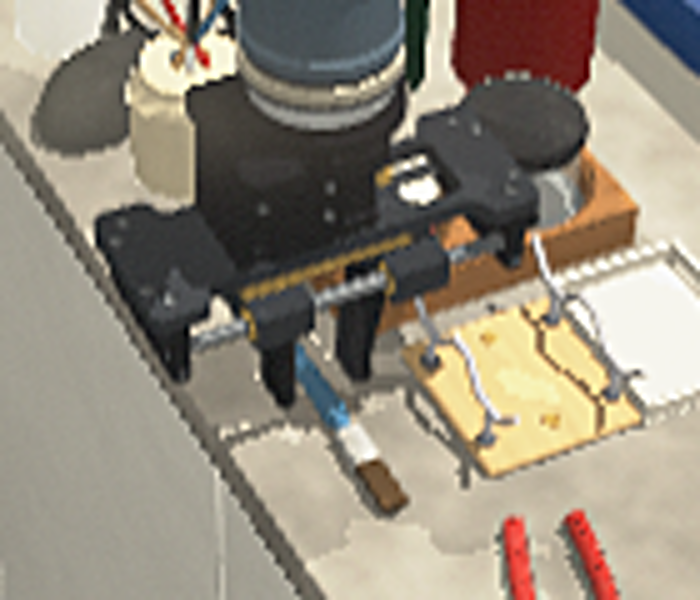

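Request:
step_arm --pt "1 -1 2" --pt "0 0 1.6" --pt "0 0 0" --twist '[0, 0, 0]'

```text
time: 21.08
position: [0.3636, -0.3093, 0.0192]
tool_rot: [0.719, 0.695, 0.0, -0.0]
ft_force: [1.2, 0.9, -0.5]
grip_width: 0.0302
```

Request:
step_arm --pt "0 0 0" --pt "0 0 0" --pt "0 0 0" --pt "0 0 0" --pt "0 0 0" --pt "0 0 0" --pt "0 0 0" --twist '[0, 0, 0, 0, 0, 0, 0]' --jaw 5 --force 20

```text
time: 21.67
position: [0.3638, -0.3095, 0.0193]
tool_rot: [0.719, 0.695, -0.0, -0.0]
ft_force: [-0.8, -0.1, -0.6]
grip_width: 0.0121
```

Request:
step_arm --pt "0 0 -10" --pt "0 0 -20" --pt "0 0 -30" --pt "0 0 -30" --pt "0 0 -20" --pt "0 0 0" --pt "0 0 0" --twist '[0, 0, 0, 0, 0, 0, 0]'

```text
time: 22.25
position: [0.3642, -0.31, 0.1309]
tool_rot: [0.719, 0.695, -0.0, 0.002]
ft_force: [0.5, 0.1, -1.9]
grip_width: 0.0121
```

```bash
python3 to.py 450,-384.3,130,87.8 452,-328.3,130,87.8; python3 - <<'E'
from rig import robot
import cv2,numpy as np
from h import *
c=robot.camera("side");crop(c,180,130,320,250,5,"pics/side12.png")
E
```

```text
t 22.25 pos [ 364.2 -310.   130.9] psi -2.01 F [ 0.5  0.1 -1.9] w 12.1 tiltz [ 0.0021 -0.0029 -1.    ]
450,-384.3,130,87.8 twist -89.8 slide(after twist) [-88.6 -70.9   0.9] minrows 3
452,-328.3,130,87.8 twist 0.0 slide(after twist) [ 0.2 56.  -0. ] minrows 2
```

View pics/side12.png

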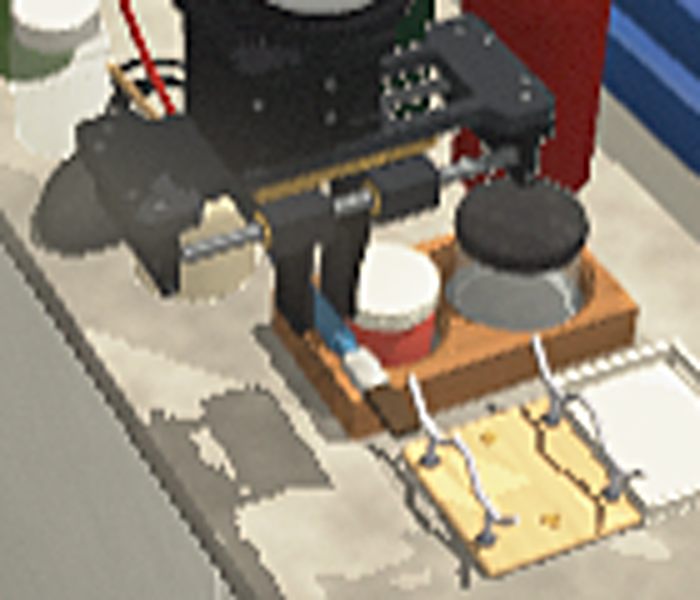

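Request:
step_arm --pt "0 0 0" --pt "0 0 0" --pt "0 0 0" --pt "0 0 0" --pt "0 0 0" --pt "0 0 0" --pt "0 0 0" --pt "0 0 0" --pt "0 0 0" --pt "0 0 0" --pt "0 0 0" --pt "0 0 0" --pt "0 0 0" --pt "-22 -18 0" --pt "-30 -24 0" --pt "-22 -18 0" --pt "-14.6 -10.9 0" --pt "0 0 0" --pt "0 0 0" --pt "0 0 0" --twist '[-6.9, -6.9, -6.9, -6.9, -6.9, -6.9, -6.9, -6.9, -6.9, -6.9, -6.9, -6.9, -7, 0, 0, 0, 0, 0, 0, 0]'

```text
time: 23.97
position: [0.4479, -0.3818, 0.1276]
tool_rot: [0.019, 1.0, 0.002, -0.002]
ft_force: [-0.8, 0.4, 0.5]
grip_width: 0.0125
```

```bash
python3 to.py 450,-384.3,80,87.8; python3 - <<'E'
from rig import robot
import cv2,numpy as np
from h import *
c=robot.camera("side");np.savez("side13.npz",**c);crop(c,190,130,330,250,5,"pics/side13.png")
c=robot.camera("top");np.savez("top13.npz",**c);crop(c,265,130,405,250,5,"pics/top13.png")
E
```

```text
t 23.97 pos [ 447.9 -381.8  127.6] psi 87.78 F [-0.8  0.4  0.5] w 12.5 tiltz [-0.0035  0.0043 -1.    ]
450,-384.3,80,87.8 twist -0.0 slide(after twist) [-2.1 -2.4 47.6] minrows 2
```

View pics/side13.png

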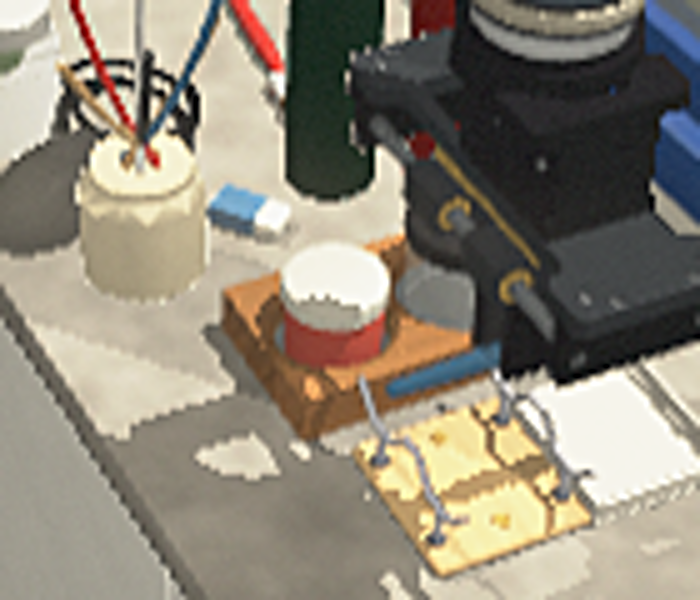

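View pics/top13.png

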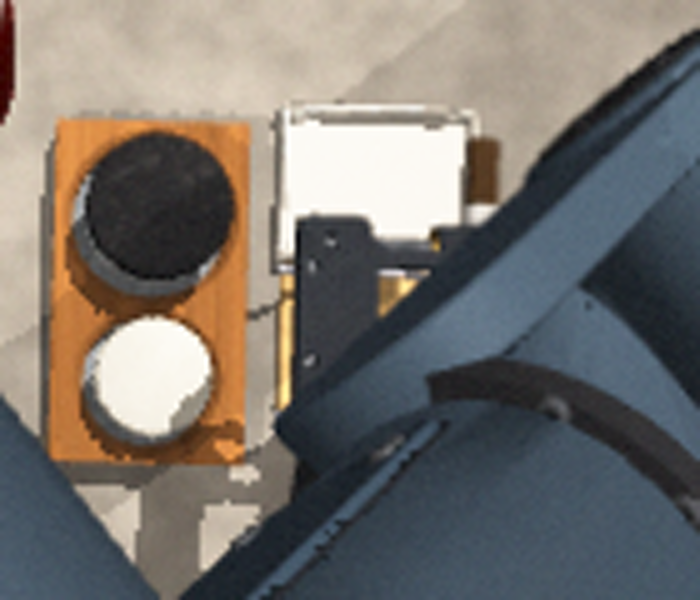

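```bash
python3 - <<'E'
from h import *
c=load("top13.npz")
p=[((u+.5)/5-.5+265,(v+.5)/5-.5+130) for u,v in[(482,138),(482,205),(468,170),(499,170)]]
print(atz(c,p,.117).round(4))
E
```

```text
[[ 0.5353 -0.3841  0.117 ]
 [ 0.5066 -0.3834  0.117 ]
 [ 0.5216 -0.3778  0.117 ]
 [ 0.5215 -0.391   0.117 ]]
```

Request:
step_arm --pt "-2 -2 15" --pt "0 0 17" --pt "0 0 15" --pt "0 0 0" --pt "0 0 0" --pt "0 0 0" --twist '[0, 0, 0, 0, 0, 0]'

```text
time: 24.57
position: [0.4514, -0.3858, 0.083]
tool_rot: [0.019, 1.0, -0.0, 0.0]
ft_force: [-0.3, -0.4, -0.1]
grip_width: 0.0121
```

```bash
python3 to.py 450,-384.3,51,87.8
```

```text
t 24.57 pos [ 451.4 -385.8   83. ] psi 87.78 F [-0.3 -0.4 -0.1] w 12.1 tiltz [ 2.e-04 -3.e-04 -1.e+00]
450,-384.3,51,87.8 twist -0.0 slide(after twist) [ 1.4  1.5 32. ] minrows 1
```

Request:
step_arm --pt "1 1.2 6" --pt "0 0 6" --pt "0 0 6" --pt "0 0 5" --pt "0 0 4" --pt "0 0 3" --pt "0 0 1" --pt "0 0 0" --pt "0 0 0" --twist '[0, 0, 0, 0, 0, 0, 0, 0, 0]'

```text
time: 25.32
position: [0.4504, -0.3845, 0.0515]
tool_rot: [0.019, 1.0, 0.0, -0.0]
ft_force: [-0.6, 1.0, 2.5]
grip_width: 0.0123
```

```bash
python3 to.py 450,-384.3,51,87.8; python3 - <<'E'
from rig import robot
import cv2,numpy as np
from h import *
c=robot.camera("side");np.savez("side14.npz",**c);crop(c,200,160,340,270,5,"pics/side14.png")
E
```

```text
t 25.32 pos [ 450.4 -384.5   51.5] psi 87.79 F [-0.6  1.   2.5] w 12.3 tiltz [-4.e-04  4.e-04 -1.e+00]
450,-384.3,51,87.8 twist -0.0 slide(after twist) [0.4 0.1 0.5] minrows 1
```

View pics/side14.png

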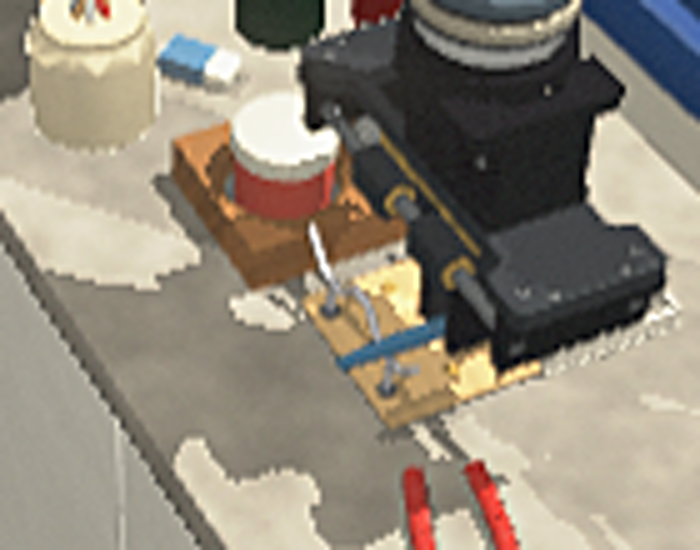

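Brush is in the notch with light contact. Release with a narrow opening.

Request:
step_arm --pt "0 0 0" --pt "0 0 0" --pt "0 0 0" --pt "0 0 0" --pt "0 0 0" --pt "0 0 0" --twist '[0, 0, 0, 0, 0, 0]' --jaw 28

```text
time: 25.87
position: [0.4506, -0.3847, 0.0513]
tool_rot: [0.019, 1.0, -0.0, -0.0]
ft_force: [-0.2, -0.1, 0.0]
grip_width: 0.0276
```

Request:
step_arm --pt "0 0 -8" --pt "0 0 -15" --pt "0 0 -30" --pt "0 0 -35" --pt "0 0 -41" --pt "0 0 -41" --pt "0 0 -35" --pt "0 0 -30" --pt "0 0 0" --pt "0 0 0" --twist '[0, 0, 0, 0, 0, 0, 0, 0, 0, 0]'

```text
time: 26.7
position: [0.4512, -0.3854, 0.2894]
tool_rot: [0.019, 1.0, -0.002, 0.002]
ft_force: [0.9, 0.0, -0.5]
grip_width: 0.0279
```

```bash
python3 to.py 450,-384,285,-9 535.4,26.3,285,-9 ; python3 - <<'E'
from rig import robot
import cv2,numpy as np
from h import *
c=robot.camera("side");np.savez("side15.npz",**c);crop(c,200,160,340,270,5,"pics/side15.png")
E
```

```text
t 26.7 pos [ 451.2 -385.4  289.4] psi 87.79 F [ 0.9  0.  -0.5] w 27.9 tiltz [ 0.0038 -0.0047 -1.    ]
450,-384,285,-9 twist 96.8 slide(after twist) [ 1.2 -1.4  4.4] minrows 1
535.4,26.3,285,-9 twist 0.0 slide(after twist) [418.6  20.2  -0. ] minrows 11
```

View pics/side15.png

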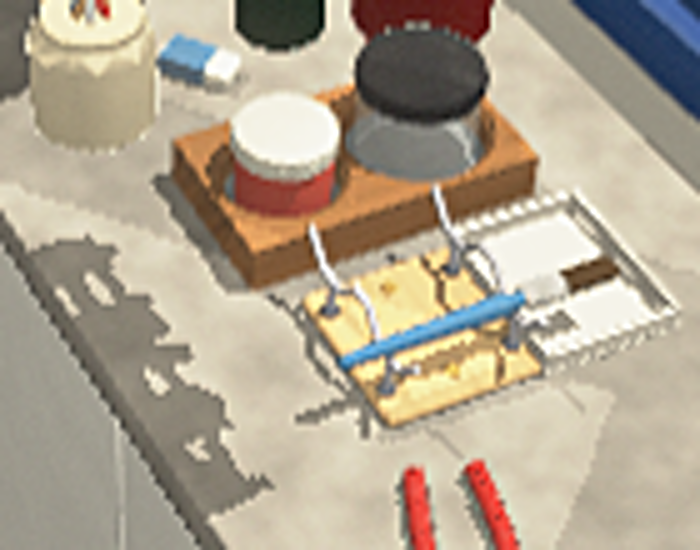

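```bash
python3 - <<'E'
from h import *
c=load("top0.npz");P=cloud(c)
for v in range(90,150,2): print(v,P[v,180].round(3),P[v,172].round(3))
s=load("side0.npz");Q=cloud(s).reshape(-1,3)
m=(Q[:,1]>-.1)&(Q[:,1]<.15)&(Q[:,0]>.57)&(Q[:,0]<.72)
q=Q[m]
for x in np.arange(.57,.72,.01):
    w=q[(q[:,0]>=x)&(q[:,0]<x+.01)]
    if len(w): print(round(x,2),len(w),np.percentile(w[:,2],[0,25,50,75,95,100]).round(3))
E
```

```text
90 [ 0.645 -0.021  0.228] [ 0.635 -0.014  0.256]
92 [ 0.646 -0.019  0.217] [ 0.633 -0.012  0.251]
94 [ 0.645 -0.016  0.207] [ 0.634 -0.009  0.24 ]
96 [ 0.644 -0.014  0.199] [ 0.634 -0.007  0.229]
98 [ 0.64  -0.015  0.199] [ 0.633 -0.004  0.22 ]
100 [ 0.637 -0.014  0.197] [ 0.633 -0.001  0.208]
102 [ 0.633 -0.014  0.196] [0.633 0.002 0.198]
104 [ 0.633 -0.011  0.184] [0.633 0.005 0.186]
106 [ 0.633 -0.008  0.172] [0.633 0.008 0.172]
108 [ 0.633 -0.005  0.16 ] [0.633 0.011 0.161]
110 [0.635 0.    0.138] [0.633 0.016 0.145]
112 [0.635 0.004 0.125] [0.632 0.018 0.135]
114 [0.636 0.007 0.109] [0.634 0.023 0.116]
116 [0.637 0.012 0.09 ] [0.631 0.025 0.111]
118 [0.631 0.011 0.095] [0.63  0.028 0.099]
120 [0.626 0.011 0.094] [0.627 0.029 0.092]
122 [0.622 0.011 0.092] [0.623 0.03  0.091]
124 [0.623 0.016 0.074] [0.62  0.031 0.084]
126 [ 0.639  0.035 -0.003] [ 0.639  0.055 -0.003]
128 [ 0.633  0.034 -0.002] [ 0.633  0.054 -0.001]
130 [ 0.628  0.034 -0.001] [0.628 0.054 0.   ]
132 [ 0.623  0.034 -0.001] [ 0.623  0.054 -0.   ]
134 [ 0.618  0.034 -0.003] [0.617 0.053 0.002]
136 [0.612 0.033 0.001] [ 0.613  0.054 -0.002]
138 [ 0.608  0.033 -0.001] [ 0.608  0.054 -0.003]
140 [0.602 0.033 0.   ] [0.602 0.053 0.002]
142 [ 0.598  0.034 -0.002] [ 0.598  0.053 -0.001]
144 [ 0.593  0.034 -0.003] [0.592 0.053 0.001]
146 [ 0.588  0.033 -0.002] [ 0.398 -0.186  0.889]
148 [0.582 0.032 0.002] [ 0.583  0.053 -0.002]
0.57 177 [-0.006 -0.002  0.023  0.067  0.087  0.091]
0.58 143 [-0.007 -0.002  0.026  0.066  0.089  0.09 ]
0.59 115 [-0.008 -0.002  0.035  0.069  0.089  0.091]
0.6 81 [-0.006 -0.001  0.04   0.077  0.089  0.091]
0.61 322 [-0.008  0.125  0.188  0.241  0.274  0.291]
0.62 832 [-0.009  0.087  0.179  0.304  0.368  0.391]
0.63 1846 [-0.007  0.142  0.244  0.322  0.378  0.401]
0.64 2612 [-0.009  0.203  0.278  0.343  0.398  0.423]
0.65 6 [0.137 0.181 0.253 0.33  0.396 0.417]
```

```bash
python3 - <<'E'
from h import *
c=load("side0.npz")
p=[((u+.5)/5-.5+180,(v+.5)/5-.5+150) for u,v in[(165,322),(510,210),(585,140),(85,165),(600,130)]]
for z in(.09,.105,.125):print(atz(c,p,z).round(3).tolist())
# side14 psi 87.8 TCP (450,-384,51): 
p=[((u+.5)/5-.5+200,(v+.5)/5-.5+160) for u,v in[(505,362),(545,350),(665,285),(305,70),(655,300)]]
for z in(.09,.1):print(atz(c,p,z).round(3).tolist())
E
```

```text
[[0.284, -0.323, 0.09], [0.457, -0.331, 0.09], [0.516, -0.305, 0.09], [0.295, -0.211, 0.09], [0.526, -0.302, 0.09]]
[[0.278, -0.337, 0.105], [0.447, -0.345, 0.105], [0.504, -0.319, 0.105], [0.289, -0.227, 0.105], [0.515, -0.316, 0.105]]
[[0.27, -0.356, 0.125], [0.434, -0.363, 0.125], [0.49, -0.338, 0.125], [0.281, -0.249, 0.125], [0.5, -0.335, 0.125]]
[[0.425, -0.458, 0.09], [0.444, -0.46, 0.09], [0.512, -0.452, 0.09], [0.446, -0.252, 0.09], [0.503, -0.457, 0.09]]
[[0.419, -0.465, 0.1], [0.437, -0.467, 0.1], [0.505, -0.459, 0.1], [0.44, -0.262, 0.1], [0.496, -0.465, 0.1]]
```

```bash
python3 - <<'E'
from h import *
for f in("top0.npz","side0.npz"):
    Q=cloud(load(f)).reshape(-1,3)
    for lo,hi in((.58,.6),(.6,.61),(.61,.618),(.618,.626)):
        w=Q[(Q[:,0]>lo)&(Q[:,0]<hi)&(Q[:,1]>-.11)&(Q[:,1]<.2)&(Q[:,2]>.03)&(Q[:,2]<.4)]
        if len(w):print(f,lo,len(w),w.min(0).round(3),w.max(0).round(3),np.median(w,0).round(3))
E
python3 to.py 450,-384,290,81 557,10,290,81 557,10,20,81
```

```text
top0.npz 0.58 276 [ 0.58  -0.108  0.03 ] [0.6   0.169 0.132] [0.59  0.131 0.088]
top0.npz 0.6 94 [0.6   0.118 0.031] [0.61  0.164 0.092] [0.605 0.136 0.087]
top0.npz 0.61 325 [0.611 0.018 0.067] [0.618 0.153 0.292] [0.616 0.039 0.213]
top0.npz 0.618 945 [ 0.618 -0.108  0.056] [0.626 0.2   0.372] [0.623 0.032 0.09 ]
side0.npz 0.58 145 [0.58  0.109 0.03 ] [0.599 0.162 0.091] [0.59  0.118 0.071]
side0.npz 0.6 50 [0.6   0.116 0.03 ] [0.61  0.162 0.091] [0.604 0.123 0.077]
side0.npz 0.61 196 [0.61  0.015 0.036] [0.618 0.152 0.291] [0.615 0.036 0.205]
side0.npz 0.618 542 [ 0.618 -0.029  0.051] [0.626 0.199 0.354] [0.622 0.032 0.091]
t 26.75 pos [ 450.4 -384.4  287.2] psi 87.78 F [-0.1 -0.5 -0.3] w 28.3 tiltz [ 7.e-04 -1.e-03 -1.e+00]
450,-384,290,81 twist 6.8 slide(after twist) [ 0.4  0.3 -2.8] minrows 1
557,10,290,81 twist 0.0 slide(after twist) [-44.  405.9  -0. ] minrows 10
557,10,20,81 twist 0.0 slide(after twist) [  0.   0. 270.] minrows 7
```

Request:
step_arm --pt "0 0 0" --pt "-3.2 20 0" --pt "-5.4 33.4 0" --pt "-5.4 33.4 0" --pt "-5.4 33.4 0" --pt "-5.4 33.4 0" --pt "-5.4 33.4 0" --pt "-5.4 33.4 0" --pt "-5.4 33.4 0" --pt "-5.4 33.4 0" --pt "-5.4 33.4 0" --pt "-5.4 33.4 0" --pt "-5.4 33.4 0" --pt "-2.6 16 0" --pt "0 0 0" --pt "0 0 0" --pt "0 0 0" --twist '[3.8, 0, 0, 0, 0, 0, 0, 0, 0, 0, 0, 0, 0, 0, 0, 0, 0]' --jaw 60

```text
time: 28.17
position: [0.5568, 0.0091, 0.2851]
tool_rot: [0.053, 0.999, -0.0, -0.001]
ft_force: [-0.5, -0.8, 0.9]
grip_width: 0.0603
```

```bash
python3 to.py 557,10,100,84;
```

```text
t 28.17 pos [556.8   9.1 285.1] psi 83.97 F [-0.5 -0.8  0.9] w 60.3 tiltz [-2.9e-03 -2.0e-04 -1.0e+00]
557,10,100,84 twist -0.0 slide(after twist) [-1.000e-01  9.000e-01  1.851e+02] minrows 5
```

Request:
step_arm --pt "0 0 25" --pt "0 0 36" --pt "0 0 36" --pt "0 0 36" --pt "0 0 30" --pt "0 0 22" --pt "0 0 0" --pt "0 0 0" --pt "0 0 0" --twist '[0, 0, 0, 0, 0, 0, 0, 0, 0]'

```text
time: 28.92
position: [0.5585, 0.0086, 0.1023]
tool_rot: [0.053, 0.999, -0.0, 0.001]
ft_force: [0.3, 0.3, 0.7]
grip_width: 0.0601
```

```bash
python3 to.py 557,10,20,84; python3 - <<'E'
from rig import robot
import cv2,numpy as np
from h import *
c=robot.camera("side");np.savez("side16.npz",**c);crop(c,170,60,320,170,5,"pics/side16.png")
c=robot.camera("top");np.savez("top16.npz",**c);crop(c,120,90,270,200,5,"pics/top16.png")
E
```

```text
t 28.92 pos [558.5   8.6 102.3] psi 83.9 F [0.3 0.3 0.7] w 60.1 tiltz [ 1.6e-03 -4.0e-04 -1.0e+00]
557,10,20,84 twist -0.1 slide(after twist) [ 1.6  1.2 82.3] minrows 2
```

View pics/side16.png

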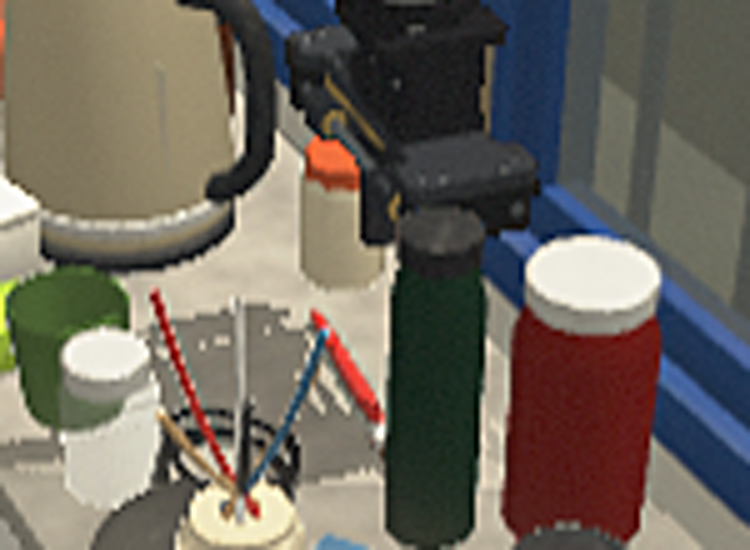

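View pics/top16.png

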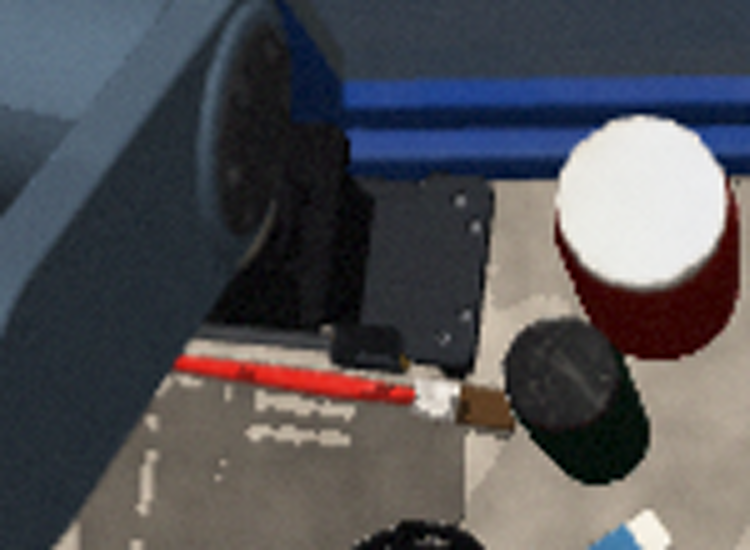

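Request:
step_arm --pt "1 1 25" --pt "0 0 25" --pt "0 0 15" --pt "0 0 10" --pt "0 0 6" --pt "0 0 0" --pt "0 0 0" --pt "0 0 0" --twist '[0, 0, 0, 0, 0, 0, 0, 0]'

```text
time: 29.68
position: [0.5577, 0.0107, 0.0215]
tool_rot: [0.052, 0.999, -0.0, 0.001]
ft_force: [-0.4, 1.1, -1.1]
grip_width: 0.0598
```

```bash
python3 to.py 557,10,20,84; python3 - <<'E'
from rig import robot
import cv2,numpy as np
from h import *
c=robot.camera("side");np.savez("side17.npz",**c);crop(c,170,60,320,170,5,"pics/side17.png")
c=robot.camera("top");np.savez("top17.npz",**c);crop(c,120,90,270,200,5,"pics/top17.png")
E
```

```text
t 29.68 pos [557.7  10.7  21.5] psi 83.99 F [-0.4  1.1 -1.1] w 59.8 tiltz [ 2.3e-03 -5.0e-04 -1.0e+00]
557,10,20,84 twist -0.0 slide(after twist) [ 0.6 -0.7  1.5] minrows 1
```

View pics/side17.png

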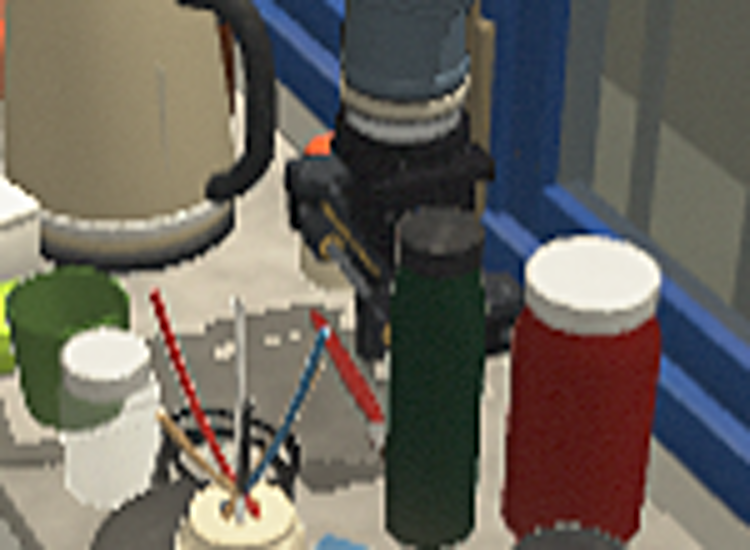

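View pics/top17.png

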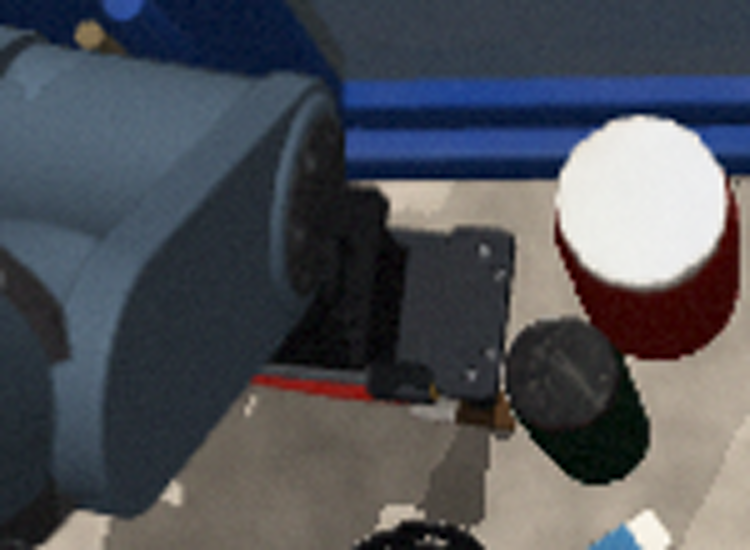

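Request:
step_arm --pt "3 0 1" --pt "5 0 0" --pt "7 0 0" --pt "7 0 0" --pt "7 0 0" --pt "7 0 0" --pt "7 0 0" --pt "7 0 0" --pt "7 0 0" --pt "5 0 0" --pt "3 0 0" --pt "0 0 0" --pt "0 0 0" --twist '[0, 0, 0, 0, 0, 0, 0, 0, 0, 0, 0, 0, 0]'

```text
time: 30.87
position: [0.4923, 0.0176, 0.0194]
tool_rot: [0.052, 0.999, -0.0, 0.0]
ft_force: [-0.1, -0.0, -0.1]
grip_width: 0.0599
```

Request:
step_arm --pt "-5 0 0" --pt "0 0 -20" --pt "0 0 -35" --pt "0 0 -40" --pt "0 0 -40" --pt "0 0 -35" --pt "0 0 -20" --pt "0 0 0" --pt "0 0 0" --twist '[0, 0, 0, 0, 0, 0, 0, 0, 0]'

```text
time: 31.62
position: [0.4985, 0.0169, 0.2108]
tool_rot: [0.052, 0.999, -0.0, 0.002]
ft_force: [0.3, 0.4, 0.6]
grip_width: 0.06
```

```bash
python3 to.py; python3 - <<'E'
from rig import robot
import cv2,numpy as np
from h import *
c=robot.camera("side");np.savez("side18.npz",**c);crop(c,170,60,320,170,5,"pics/side18.png")
c=robot.camera("top");np.savez("top18.npz",**c);crop(c,120,110,270,220,5,"pics/top18.png")
E
```

```text
t 31.62 pos [498.5  16.9 210.8] psi 83.99 F [0.3 0.4 0.6] w 60.0 tiltz [ 4.3e-03 -9.0e-04 -1.0e+00]
```

View pics/side18.png

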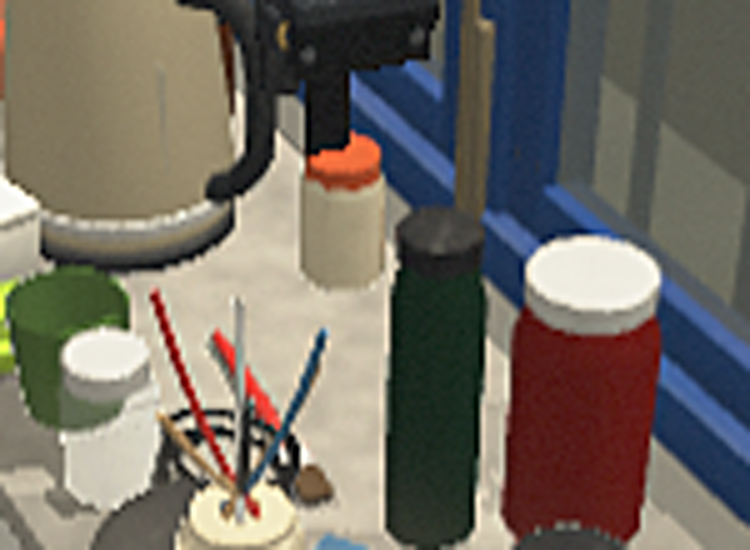

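View pics/top18.png

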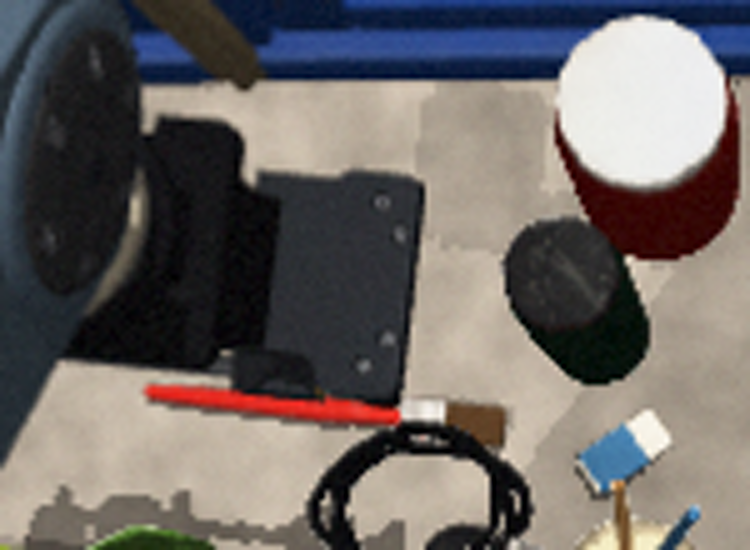

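```bash
python3 - <<'E'
from h import *
c=load("top18.npz")
f=lambda P:[((u+.5)/5-.5+120,(v+.5)/5-.5+110) for u,v in P]
print(atz(c,f([(147,391),(504,426),(423,410),(475,423)]),.008).round(4))
hsv=cv2.cvtColor(c["color"],cv2.COLOR_BGR2HSV);H=hsv[...,0]
m=np.zeros(H.shape,bool);m[180:200,145:202]=1
m&=(hsv[...,1]>120)&(hsv[...,2]>80)&((H<8)|(H>172))
u=np.argwhere(m)[:,::-1];q=atz(c,u,.008)[:,:2];ce=q.mean(0);d=np.linalg.svd(q-ce)[2][0];d*=np.sign(d[1]);t=(q-ce)@d
print(ce,d,ce+d*t.max(),ce+d*t.min(),np.degrees(np.arctan2(d[1],d[0])))
P=cloud(c)
for p in f([(405,440),(420,445),(440,440),(350,460),(340,540),(515,490),(475,423),(500,420),(200,395),(270,405),(370,413)]): print(np.round(p,1),P[int(round(p[1])),int(round(p[0]))].round(3))
E
```

```text
[[ 0.4823  0.1063  0.008 ]
 [ 0.4644 -0.07    0.008 ]
 [ 0.4724 -0.0303  0.008 ]
 [ 0.4659 -0.0558  0.008 ]]
[0.47519439 0.04164895] [0.10663768 0.99429795] [0.48215306 0.10653217] [ 0.46881262 -0.01785509] 83.87847124066711
[200.6 197.6] [ 0.456 -0.024  0.013]
[203.6 198.6] [ 0.454 -0.031  0.015]
[207.6 197.6] [ 0.458 -0.038 -0.004]
[189.6 201.6] [0.446 0.001 0.022]
[187.6 217.6] [0.408 0.005 0.025]
[222.6 207.6] [ 0.432 -0.077  0.014]
[214.6 194.2] [ 0.466 -0.057  0.009]
[219.6 193.6] [ 0.466 -0.069  0.008]
[159.6 188.6] [0.479 0.079 0.008]
[173.6 190.6] [0.474 0.043 0.011]
[193.6 192.2] [ 0.471 -0.005  0.008]
```

```bash
python3 to.py 454,60,210,84 454,60,22,84; python3 - <<'E'
from h import *
P=cloud(load("top0.npz")).reshape(-1,3)
w=P[(P[:,0]>.3)&(P[:,0]<.43)&(P[:,1]>.04)&(P[:,1]<.13)&(P[:,2]>.06)]
print(len(w),w.min(0),w.max(0),np.percentile(w[:,2],[50,75,90]))
w=w[w[:,2]>.068];print(np.percentile(w[:,0],[1,99]),np.percentile(w[:,1],[1,99]))
E
```

```text
t 31.72 pos [496.6  17.2 208.5] psi 83.98 F [0.3 0.1 0.8] w 60.3 tiltz [-1.8e-03  3.0e-04 -1.0e+00]
454,60,210,84 twist -0.0 slide(after twist) [46.8 38.1 -1.5] minrows 2
454,60,22,84 twist 0.0 slide(after twist) [  0.   0. 188.] minrows 5
230 [0.34233852 0.05024883 0.06001219] [0.42838248 0.11951498 0.07960747] [0.0713882  0.07378233 0.07484739]
[0.34453567 0.41432871] [0.05074351 0.11897786]
```

Request:
step_arm --pt "22 19 0" --pt "22 19 0" --pt "0 0 20" --pt "0 0 35" --pt "0 0 35" --pt "0 0 20" --pt "0 0 0" --pt "0 0 0" --pt "0 0 0" --twist '[0, 0, 0, 0, 0, 0, 0, 0, 0]'

```text
time: 32.47
position: [0.4575, 0.0595, 0.0993]
tool_rot: [0.053, 0.999, 0.0, -0.0]
ft_force: [0.2, 0.7, -0.8]
grip_width: 0.0601
```

```bash
python3 to.py 455,60,22,84; python3 - <<'E'
from rig import robot
import cv2,numpy as np
from h import *
c=robot.camera("top");np.savez("top19.npz",**c);crop(c,100,130,250,250,5,"pics/top19.png")
c=robot.camera("side");np.savez("side19.npz",**c);crop(c,150,80,290,190,5,"pics/side19.png")
E
```

```text
t 32.47 pos [457.5  59.5  99.3] psi 83.98 F [ 0.2  0.7 -0.8] w 60.1 tiltz [-7.e-04  1.e-04 -1.e+00]
455,60,22,84 twist -0.0 slide(after twist) [ 2.5  0.3 77.3] minrows 2
```

View pics/top19.png

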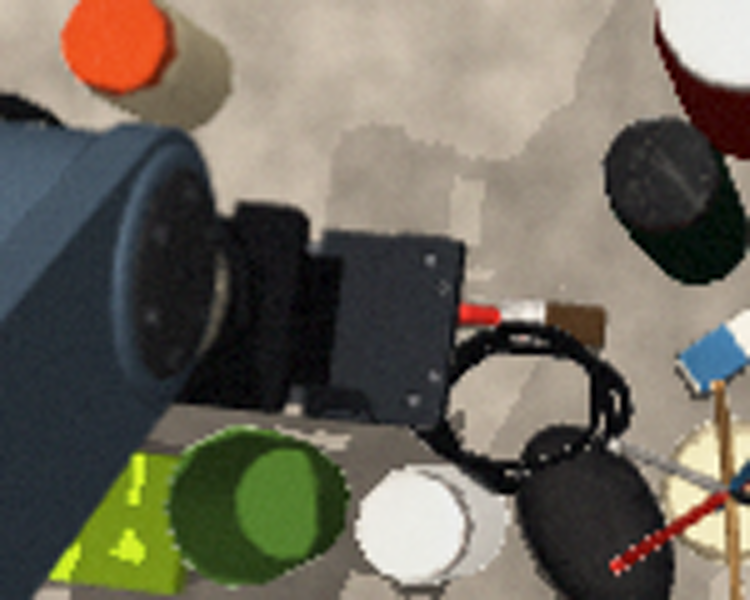

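View pics/side19.png

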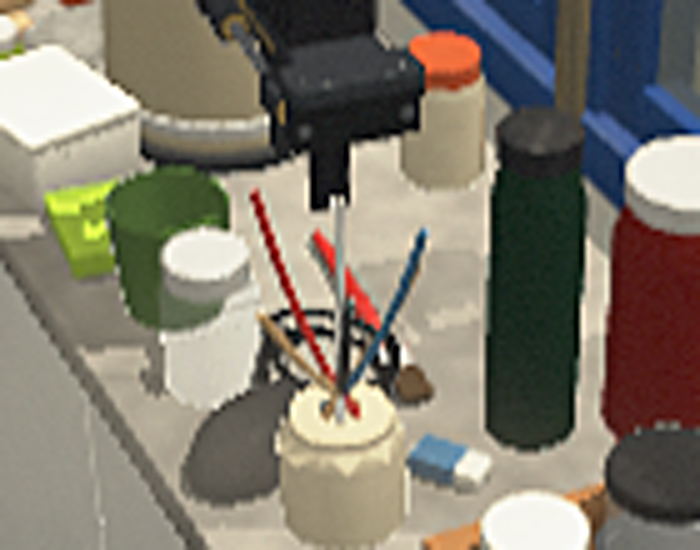

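Request:
step_arm --pt "2 0 20" --pt "0 0 20" --pt "0 0 15" --pt "0 0 10" --pt "0 0 7" --pt "0 0 4" --pt "0 0 0" --pt "0 0 0" --twist '[0, 0, 0, 0, 0, 0, 0, 0]'

```text
time: 33.23
position: [0.4558, 0.0597, 0.0238]
tool_rot: [0.052, 0.999, -0.0, 0.0]
ft_force: [0.5, -0.3, -0.4]
grip_width: 0.0602
```

```bash
python3 to.py 455,60,22,84; python3 - <<'E'
from rig import robot
import cv2,numpy as np
from h import *
c=robot.camera("top");np.savez("top20.npz",**c);crop(c,100,130,250,250,5,"pics/top20.png")
c=robot.camera("side");np.savez("side20.npz",**c);crop(c,150,80,290,190,5,"pics/side20.png")
E
```

```text
t 33.23 pos [455.8  59.7  23.8] psi 83.99 F [ 0.5 -0.3 -0.4] w 60.2 tiltz [ 9.e-04 -1.e-04 -1.e+00]
455,60,22,84 twist -0.0 slide(after twist) [0.8 0.2 1.8] minrows 1
```

View pics/top20.png

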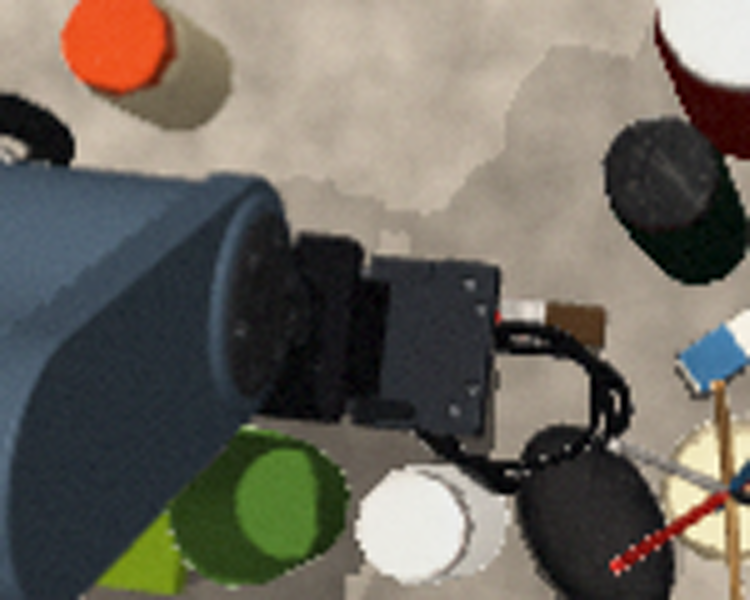

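View pics/side20.png

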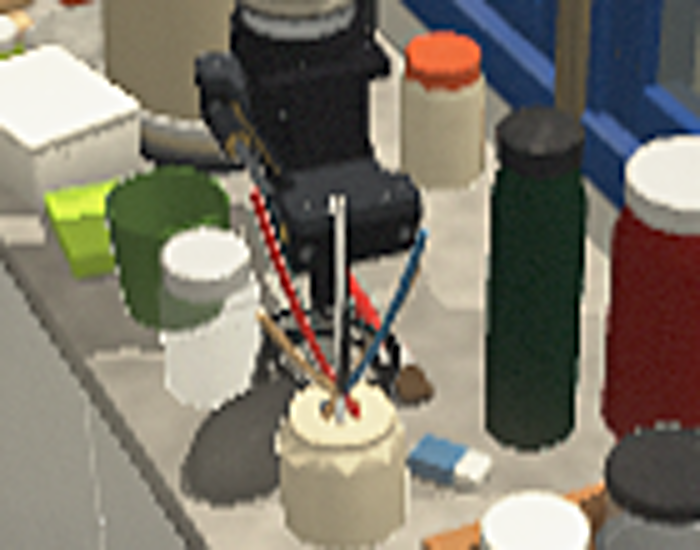

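Request:
step_arm --pt "-3 0 1" --pt "-4 0 0" --pt "-6 0 0" --pt "-7 0 0" --pt "-7 0 0" --pt "-7 0 0" --pt "-6 0 0" --pt "-5 0 0" --pt "-3 0 0" --pt "0 0 0" --pt "0 0 0" --twist '[0, 0, 0, 0, 0, 0, 0, 0, 0, 0, 0]'

```text
time: 34.25
position: [0.5029, 0.0547, 0.0223]
tool_rot: [0.052, 0.999, 0.0, -0.0]
ft_force: [0.8, 0.1, -0.8]
grip_width: 0.0596
```

Request:
step_arm --pt "5 0 0" --pt "0 0 -20" --pt "0 0 -35" --pt "0 0 -40" --pt "0 0 -40" --pt "0 0 -35" --pt "0 0 -20" --pt "0 0 0" --pt "0 0 0" --twist '[0, 0, 0, 0, 0, 0, 0, 0, 0]'

```text
time: 35.0
position: [0.4978, 0.0553, 0.2133]
tool_rot: [0.052, 0.999, -0.0, 0.001]
ft_force: [-0.3, -0.1, -0.3]
grip_width: 0.0601
```

```bash
python3 to.py; python3 - <<'E'
from rig import robot
import cv2,numpy as np
from h import *
c=robot.camera("top");np.savez("top21.npz",**c);crop(c,100,110,250,230,5,"pics/top21.png")
E
```

```text
t 35.0 pos [497.8  55.3 213.3] psi 83.99 F [-0.3 -0.1 -0.3] w 60.1 tiltz [ 2.e-03 -2.e-04 -1.e+00]
```

View pics/top21.png

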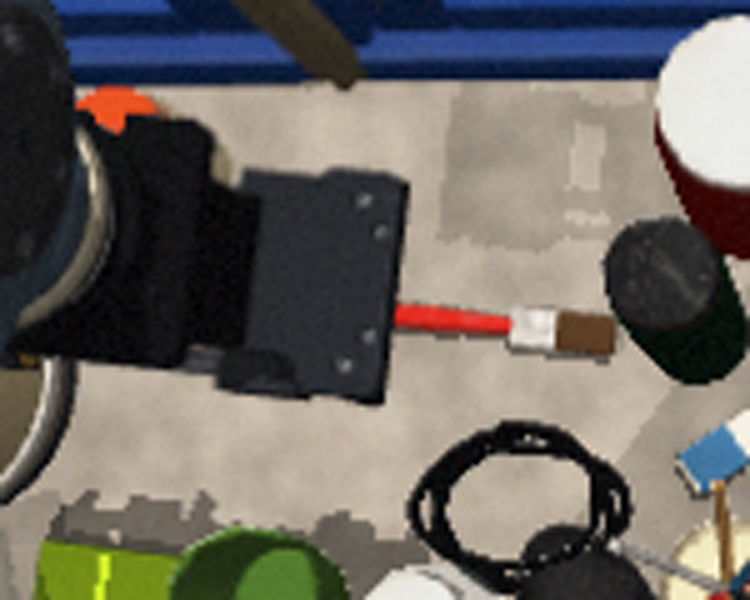

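```bash
python3 - <<'E'
from h import *
c=load("top21.npz")
f=lambda P:[((u+.5)/5-.5+100,(v+.5)/5-.5+110) for u,v in P]
q=atz(c,f([(398,316),(510,324),(532,328),(585,334),(614,337)]),.008)[:,:2];print(q.round(4))
d=(q[0]-q[-1])/np.linalg.norm(q[0]-q[-1]);print(d,np.degrees(np.arctan2(d[1],d[0])))
for s in(-30,-45,-50,14):print(s,q[-1]+d*(.09+s/1000))
E
```

```text
[[ 0.5189  0.0319]
 [ 0.5146 -0.0235]
 [ 0.5126 -0.0344]
 [ 0.5095 -0.0604]
 [ 0.5079 -0.0746]]
[0.10271492 0.99471084] 84.10447101765283
-30 [ 0.51408042 -0.01494014]
-45 [ 0.5125397  -0.02986081]
-50 [ 0.51202613 -0.03483436]
14 [0.51859988 0.02882713]
```

```bash
python3 - <<'E'
from h import *
for f in("top0.npz","side0.npz","top21.npz"):
    Q=cloud(load(f)).reshape(-1,3)
    w=Q[(Q[:,0]>.58)&(Q[:,0]<.6185)&(Q[:,1]>-.1)&(Q[:,1]<.1)&(Q[:,2]>.03)&(Q[:,2]<.35)]
    for z in np.arange(.03,.3,.03):
        s=w[(w[:,2]>=z)&(w[:,2]<z+.03)]
        if len(s):print(f,round(z,2),len(s),np.percentile(s[:,0],[0,10,50]).round(3),np.percentile(s[:,1],[0,10,50,90,100]).round(3))
E
python3 to.py 513.8,-18,213,-6
```

```text
top0.npz 0.06 10 [0.613 0.614 0.615] [0.038 0.038 0.04  0.043 0.044]
top0.npz 0.09 22 [0.613 0.614 0.616] [0.034 0.038 0.041 0.046 0.052]
top0.npz 0.12 25 [0.612 0.614 0.616] [0.034 0.039 0.042 0.052 0.055]
top0.npz 0.15 45 [0.612 0.613 0.617] [0.032 0.033 0.039 0.049 0.052]
top0.npz 0.18 58 [0.612 0.613 0.616] [0.03  0.033 0.038 0.051 0.053]
top0.npz 0.21 55 [0.612 0.613 0.616] [0.018 0.02  0.037 0.042 0.05 ]
top0.npz 0.24 72 [0.613 0.613 0.616] [0.018 0.019 0.032 0.042 0.045]
top0.npz 0.27 55 [0.612 0.615 0.616] [0.018 0.02  0.025 0.044 0.048]
side0.npz 0.06 1 [0.618 0.618 0.618] [0.004 0.004 0.004 0.004 0.004]
side0.npz 0.09 26 [0.612 0.613 0.615] [-0.024  0.029  0.034  0.04   0.041]
side0.npz 0.12 31 [0.612 0.613 0.616] [0.025 0.031 0.038 0.042 0.049]
side0.npz 0.15 29 [0.613 0.613 0.616] [0.027 0.029 0.036 0.043 0.051]
side0.npz 0.18 29 [0.613 0.614 0.616] [0.029 0.031 0.037 0.042 0.044]
side0.npz 0.21 36 [0.612 0.613 0.616] [0.015 0.021 0.036 0.041 0.043]
side0.npz 0.24 49 [0.613 0.614 0.616] [0.015 0.019 0.034 0.042 0.044]
side0.npz 0.27 23 [0.613 0.615 0.617] [0.015 0.016 0.021 0.039 0.041]
top21.npz 0.06 9 [0.615 0.615 0.616] [0.039 0.04  0.042 0.046 0.052]
top21.npz 0.09 21 [0.614 0.614 0.616] [0.034 0.038 0.04  0.046 0.046]
top21.npz 0.12 23 [0.612 0.614 0.615] [0.038 0.039 0.043 0.052 0.055]
top21.npz 0.15 51 [0.612 0.613 0.617] [0.032 0.033 0.039 0.05  0.052]
top21.npz 0.18 55 [0.612 0.612 0.617] [0.03  0.032 0.038 0.051 0.054]
top21.npz 0.21 60 [0.612 0.613 0.616] [0.019 0.021 0.038 0.044 0.053]
top21.npz 0.24 72 [0.612 0.613 0.616] [0.018 0.021 0.038 0.042 0.046]
top21.npz 0.27 53 [0.613 0.614 0.616] [0.019 0.02  0.025 0.044 0.047]
t 35.05 pos [496.9  55.4 212. ] psi 83.99 F [-0.1 -0.7 -0.3] w 60.1 tiltz [-1.2e-03  2.0e-04 -1.0e+00]
513.8,-18,213,-6 twist 90.0 slide(after twist) [-71.2  24.5  -1. ] minrows 2
```

Request:
step_arm --pt "0 0 0" --pt "0 0 0" --pt "0 0 0" --pt "0 0 0" --pt "0 0 0" --pt "0 0 0" --pt "0 0 0" --pt "0 0 0" --pt "0 0 0" --pt "0 0 0" --pt "0 0 0" --pt "0 0 0" --pt "0 0 0" --pt "-24 3.6 0" --pt "-24.7 3.6 0" --pt "-24 3.5 0" --pt "0 0 0" --pt "0 0 0" --twist '[6.92, 6.92, 6.92, 6.92, 6.92, 6.92, 6.92, 6.92, 6.92, 6.92, 6.92, 6.92, 6.96, 0, 0, 0, 0, 0]' --jaw 32

```text
time: 36.55
position: [0.4998, -0.0187, 0.2103]
tool_rot: [0.744, 0.668, -0.001, -0.002]
ft_force: [0.2, 1.0, 0.2]
grip_width: 0.0321
```

Request:
step_arm --pt "0 0 20" --pt "0 0 35" --pt "0 0 35" --pt "0 0 22" --pt "0 0 0" --pt "0 0 0" --pt "0 0 0" --twist '[0, 0, 0, 0, 0, 0, 0]'

```text
time: 37.13
position: [0.5014, -0.0176, 0.1008]
tool_rot: [0.743, 0.669, 0.0, 0.0]
ft_force: [0.7, 0.3, 1.1]
grip_width: 0.032
```

```bash
python3 to.py 513.8,-18,100,-6; python3 - <<'E'
from rig import robot
import cv2,numpy as np
from h import *
c=robot.camera("top");np.savez("top22.npz",**c);crop(c,100,110,250,230,5,"pics/top22.png")
c=robot.camera("side");np.savez("side22.npz",**c);crop(c,150,80,290,190,5,"pics/side22.png")
E
```

```text
t 37.13 pos [501.4 -17.6 100.8] psi -5.97 F [0.7 0.3 1.1] w 32.0 tiltz [ 2.e-04  1.e-04 -1.e+00]
513.8,-18,100,-6 twist 0.0 slide(after twist) [ 0.9 12.4  0.8] minrows 1
```

View pics/top22.png

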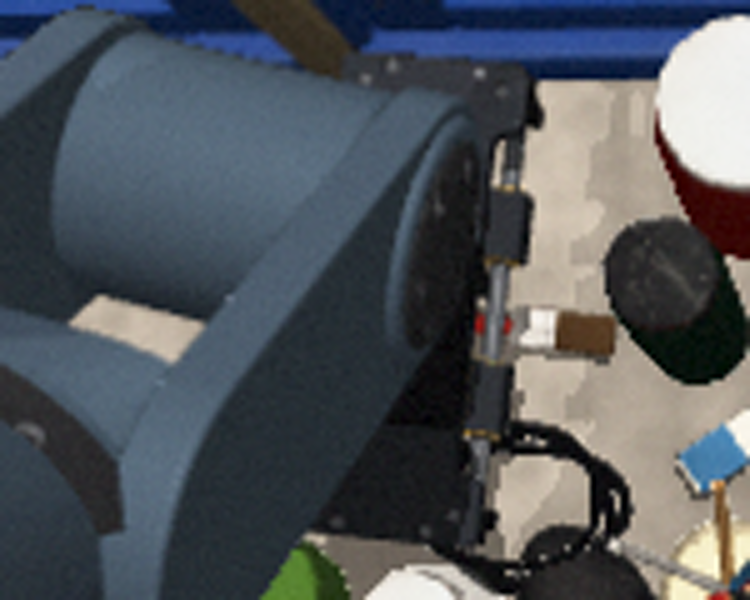

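View pics/side22.png

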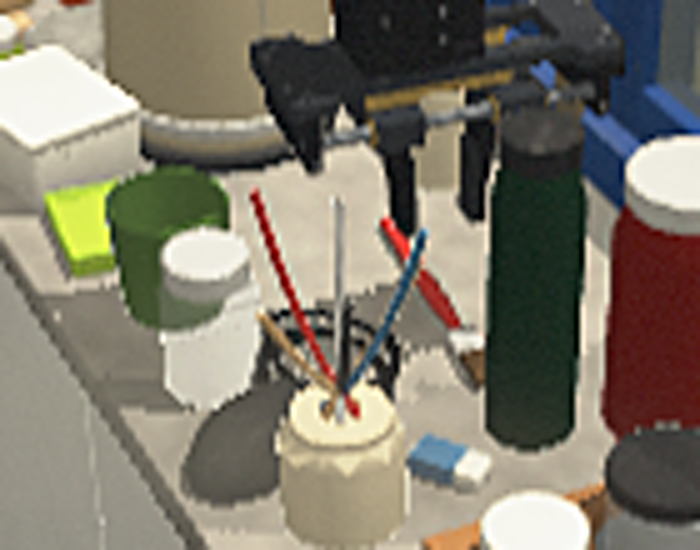

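```bash
python3 - <<'E'
from h import *
c=load("top22.npz");f=lambda P:[(int((u+.5)/5-.5+100),int((v+.5)/5-.5+110)) for u,v in P]
P=cloud(c)
for p in f([(350,65),(400,62),(450,65),(500,68),(525,75),(535,110),(355,530),(430,540),(490,520),(460,545)]): print(p,P[p[1],p[0]].round(3))
Q=P[105:240,150:210].reshape(-1,3);Q=Q[(abs(Q[:,2]-.185)<.06)&(Q[:,1]<.06)&(Q[:,1]>-.08)&(Q[:,0]<.62)]
for z in np.arange(.13,.24,.01):
    w=Q[(Q[:,2]>=z)&(Q[:,2]<z+.01)]
    if len(w):print(round(z,2),len(w),w[:,0].min().round(3),w[:,0].max().round(3),w[:,1].min().round(3),w[:,1].max().round(3))
E
```

```text
(169, 122) [ 0.398 -0.186  0.889]
(179, 122) [ 0.593 -0.013  0.196]
(189, 122) [ 0.593 -0.032  0.195]
(199, 123) [ 0.591 -0.052  0.196]
(204, 124) [ 0.589 -0.061  0.194]
(206, 131) [ 0.578 -0.063  0.182]
(170, 215) [0.412 0.002 0.195]
(185, 217) [ 0.408 -0.027  0.194]
(197, 213) [ 0.416 -0.046  0.177]
(191, 218) [ 0.406 -0.039  0.196]
0.13 13 0.614 0.619 0.033 0.054
0.14 7 0.612 0.619 0.033 0.052
0.15 40 0.417 0.62 -0.063 0.051
0.16 145 0.412 0.619 -0.063 0.051
0.17 311 0.406 0.62 -0.063 0.051
0.18 72 0.406 0.618 -0.064 0.042
0.19 1034 0.404 0.619 -0.064 0.045
0.2 34 0.449 0.618 -0.041 0.042
0.21 18 0.45 0.62 -0.035 0.04
0.22 10 0.45 0.618 -0.035 0.037
0.23 7 0.45 0.616 -0.026 0.026
```

Request:
step_arm --pt "1 12 0" --pt "0 0 20" --pt "0 0 25" --pt "0 0 18" --pt "0 0 10" --pt "0 0 5" --pt "0 0 0" --pt "0 0 0" --pt "0 0 0" --twist '[0, 0, 0, 0, 0, 0, 0, 0, 0]'

```text
time: 37.98
position: [0.514, -0.0186, 0.0234]
tool_rot: [0.743, 0.669, 0.001, 0.001]
ft_force: [0.6, -0.1, 0.1]
grip_width: 0.0318
```

```bash
python3 to.py 513.8,-18,20,-6; python3 - <<'E'
from rig import robot
import cv2,numpy as np
from h import *
c=robot.camera("side");np.savez("side23.npz",**c);crop(c,150,80,290,190,5,"pics/side23.png")
E
```

```text
t 37.98 pos [514.  -18.6  23.4] psi -6.01 F [ 0.6 -0.1  0.1] w 31.8 tiltz [ 2.2e-03 -6.0e-04 -1.0e+00]
513.8,-18,20,-6 twist -0.0 slide(after twist) [ 0.6 -0.3  3.4] minrows 1
```

View pics/side23.png

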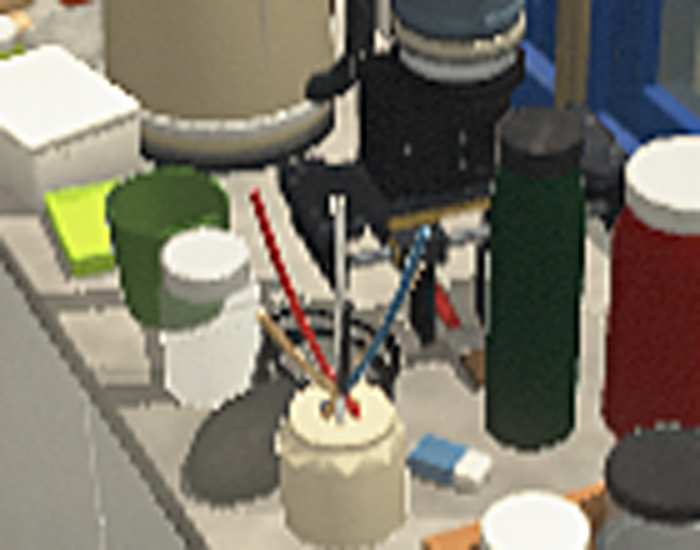

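Request:
step_arm --pt "0 0 2" --pt "0 0 1.4" --pt "0 0 0" --twist '[0, 0, 0]'

```text
time: 38.28
position: [0.5132, -0.0185, 0.019]
tool_rot: [0.743, 0.669, 0.0, 0.0]
ft_force: [-0.6, 0.6, -0.6]
grip_width: 0.032
```

Request:
step_arm --pt "0 0 0" --pt "0 0 0" --pt "0 0 0" --pt "0 0 0" --pt "0 0 0" --pt "0 0 0" --pt "0 0 0" --pt "0 0 0" --twist '[0, 0, 0, 0, 0, 0, 0, 0]' --jaw 4 --force 40

```text
time: 38.95
position: [0.5132, -0.0185, 0.019]
tool_rot: [0.743, 0.669, 0.0, 0.0]
ft_force: [0.2, -0.7, 0.2]
grip_width: 0.0117
```

Request:
step_arm --pt "0 0 -6" --pt "0 0 -12" --pt "0 0 -20" --pt "0 -6 -20" --pt "0 -6 -20" --pt "0 -5 -10" --pt "0 0 0" --pt "0 0 0" --twist '[0, 0, 0, 0, 0, 0, 0, 0]'

```text
time: 39.62
position: [0.4963, -0.0167, 0.1074]
tool_rot: [0.743, 0.669, 0.0, 0.001]
ft_force: [-0.1, -0.1, 0.1]
grip_width: 0.0119
```

```bash
python3 to.py ; python3 - <<'E'
from rig import robot
import cv2,numpy as np
from h import *
c=robot.camera("side");np.savez("side24.npz",**c);crop(c,150,80,290,190,5,"pics/side24.png")
c=robot.camera("top");np.savez("top24.npz",**c);crop(c,100,110,250,230,5,"pics/top24.png")
E
```

```text
t 39.62 pos [496.3 -16.7 107.4] psi -6.02 F [-0.1 -0.1  0.1] w 11.9 tiltz [ 1.2e-03 -3.0e-04 -1.0e+00]
```

View pics/side24.png

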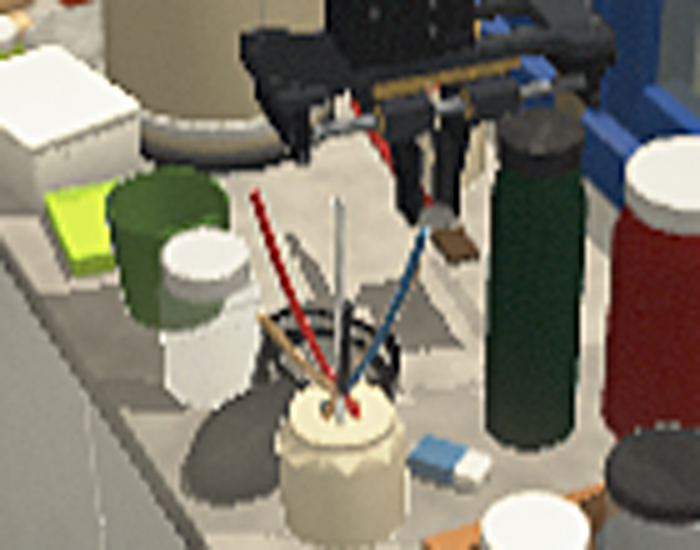

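View pics/top24.png

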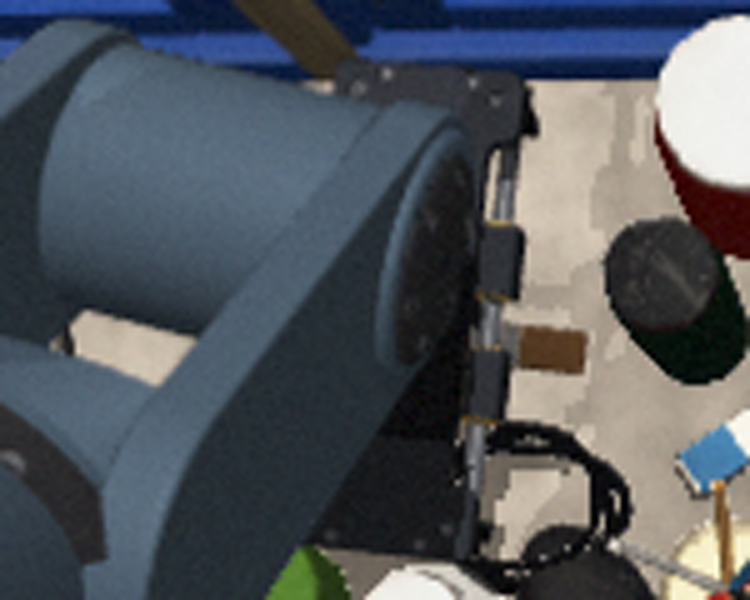

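```bash
python3 - <<'E'
from h import *
c=load("top24.npz");P=cloud(c)
for u,v in[(525,345),(540,350),(555,350),(570,352),(580,350)]:
    p=(int((u+.5)/5-.5+100),int((v+.5)/5-.5+110));print(P[p[1],p[0]].round(4))
c=load("side24.npz");P=cloud(c)
for u,v in[(355,103),(370,130),(385,155),(435,212),(455,245),(465,250)]:
    p=(int((u+.5)/5-.5+150),int((v+.5)/5-.5+80));print("s",P[p[1],p[0]].round(4))
E
```

```text
[ 0.4947 -0.0455  0.0982]
[ 0.4925 -0.0521  0.0979]
[ 0.4925 -0.0586  0.0973]
[ 0.4903 -0.0651  0.0966]
[ 0.4928 -0.0692  0.0945]
s [0.5083 0.1013 0.0932]
s [ 0.4465 -0.0478  0.1722]
s [0.4985 0.0415 0.094 ]
s [ 0.4938 -0.0303  0.0959]
s [ 0.4901 -0.0612  0.0954]
s [ 0.493  -0.0673  0.0949]
```

Request:
step_arm --pt "0 0 -20" --pt "0 0 -35" --pt "0 0 -40" --pt "0 0 -40" --pt "0 0 -30" --pt "0 0 -12" --pt "0 0 0" --twist '[0, 0, 0, 0, 0, 0, 0]'

```text
time: 40.3
position: [0.4985, -0.0172, 0.2864]
tool_rot: [0.743, 0.669, 0.002, 0.003]
ft_force: [0.3, 0.3, -1.3]
grip_width: 0.0118
```

Request:
step_arm --pt "0 0 0" --pt "0 0 0" --pt "0 0 0" --pt "0 0 0" --pt "0 0 0" --pt "0 0 0" --pt "0 0 0" --pt "0 0 0" --pt "0 0 0" --pt "0 0 0" --pt "0 0 0" --pt "0 0 0" --pt "0 0 0" --pt "0 0 0" --pt "0 0 0" --twist '[-6.7, -6.7, -6.7, -6.7, -6.7, -6.7, -6.7, -6.7, -6.7, -6.7, -6.7, -6.7, -6.7, -6.7, 0]'

```text
time: 41.55
position: [0.4953, -0.0165, 0.2813]
tool_rot: [0.018, 1.0, 0.001, -0.002]
ft_force: [0.3, 1.1, 0.5]
grip_width: 0.0117
```

```bash
python3 to.py 510,-330.5,280,87.8
```

```text
t 41.55 pos [495.3 -16.5 281.3] psi 87.89 F [0.3 1.1 0.5] w 11.7 tiltz [-0.0048  0.0012 -1.    ]
510,-330.5,280,87.8 twist 0.1 slide(after twist) [ -26.7 -313.2    1.3] minrows 8
```

Request:
step_arm --pt "-1.5 -17 0" --pt "-2.5 -30 0" --pt "-2.5 -30 0" --pt "-2.5 -30 0" --pt "-2.5 -30 0" --pt "-2.5 -30 0" --pt "-2.5 -30 0" --pt "-2.5 -30 0" --pt "-2.5 -30 0" --pt "-2.5 -30 0" --pt "-2 -17 0" --pt "-0.7 -9 0" --pt "0 0 0" --pt "0 0 0" --pt "0 0 0" --twist '[0.1, 0, 0, 0, 0, 0, 0, 0, 0, 0, 0, 0, 0, 0, 0]'

```text
time: 42.8
position: [0.51, -0.3288, 0.2831]
tool_rot: [0.02, 1.0, 0.001, -0.001]
ft_force: [0.2, -0.5, -0.5]
grip_width: 0.0118
```

Request:
step_arm --pt "0 0 20" --pt "0 0 35" --pt "0 0 40" --pt "0 0 40" --pt "0 0 30" --pt "0 0 15" --pt "0 0 0" --pt "0 0 0" --pt "0 0 0" --twist '[0, 0, 0, 0, 0, 0, 0, 0, 0]'

```text
time: 43.55
position: [0.5114, -0.3304, 0.1054]
tool_rot: [0.02, 1.0, -0.001, 0.001]
ft_force: [0.2, -0.1, 0.3]
grip_width: 0.0119
```

```bash
python3 to.py 510,-330.5,51,87.8; python3 - <<'E'
from rig import robot
import cv2,numpy as np
from h import *
c=robot.camera("side");np.savez("side25.npz",**c);crop(c,200,130,340,250,5,"pics/side25.png")
c=robot.camera("top");np.savez("top25.npz",**c);crop(c,265,130,405,250,5,"pics/top25.png")
E
```

```text
t 43.55 pos [ 511.4 -330.4  105.4] psi 87.73 F [ 0.2 -0.1  0.3] w 11.9 tiltz [ 0.0019 -0.0017 -1.    ]
510,-330.5,51,87.8 twist -0.1 slide(after twist) [ 1.4 -0.1 54.4] minrows 2
```

View pics/side25.png

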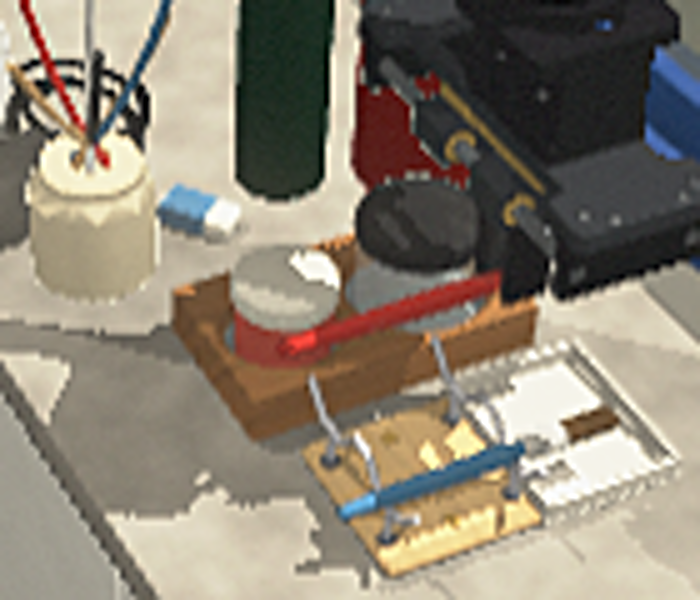

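View pics/top25.png

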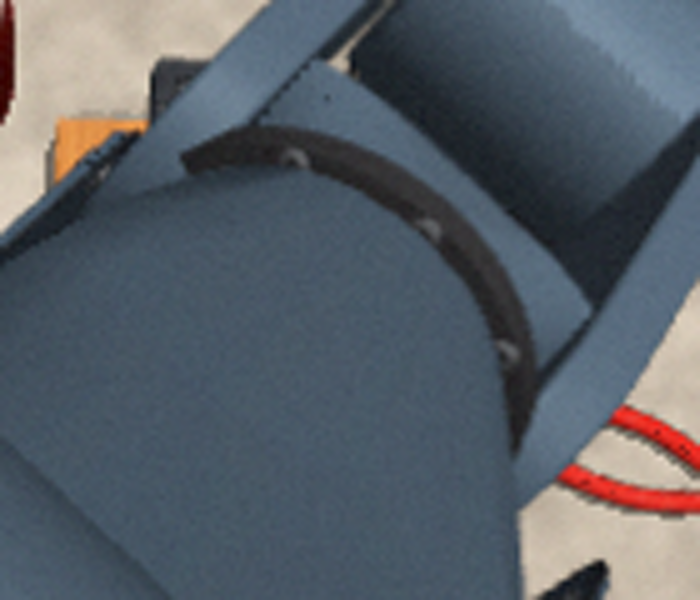

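```bash
python3 - <<'E'
from h import *
c=load("side25.npz");P=cloud(c)
for u,v in[(300,345),(350,330),(400,318),(450,303),(485,290)]:
    p=(int(round((u+.5)/5-.5+200)),int(round((v+.5)/5-.5+130)));print(P[p[1],p[0]].round(4))
E
```

```text
[ 0.3989 -0.3307  0.0911]
[ 0.425  -0.3315  0.09  ]
[ 0.4489 -0.336   0.0929]
[ 0.4755 -0.3372  0.0921]
[ 0.4951 -0.3373  0.0904]
```

Request:
step_arm --pt "1 0 12" --pt "0 0 13" --pt "0 0 10" --pt "0 0 7" --pt "0 0 5" --pt "0 0 3" --pt "0 0 2" --pt "0 0 1.5" --pt "0 0 0" --pt "0 0 0" --twist '[0, 0, 0, 0, 0, 0, 0, 0, 0, 0]'

```text
time: 44.48
position: [0.5095, -0.3306, 0.051]
tool_rot: [0.02, 1.0, -0.0, 0.0]
ft_force: [-0.2, -0.5, 2.0]
grip_width: 0.0122
```

```bash
python3 to.py 510,-330.5,51,87.8; python3 - <<'E'
from rig import robot
import cv2,numpy as np
from h import *
c=robot.camera("side");np.savez("side26.npz",**c);crop(c,200,130,340,250,5,"pics/side26.png")
E
```

```text
t 44.48 pos [ 509.5 -330.6   51. ] psi 87.69 F [-0.2 -0.5  2. ] w 12.2 tiltz [ 4.e-04 -5.e-04 -1.e+00]
510,-330.5,51,87.8 twist -0.1 slide(after twist) [-0.5  0.2 -0. ] minrows 1
```

View pics/side26.png

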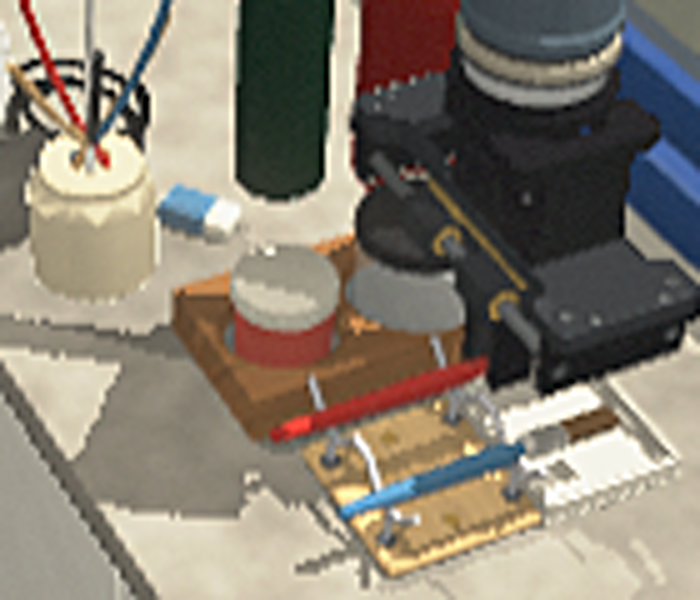

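Request:
step_arm --pt "0 0 0" --pt "0 0 0" --pt "0 0 0" --pt "0 0 0" --pt "0 0 0" --pt "0 0 0" --pt "0 0 0" --twist '[0, 0, 0, 0, 0, 0, 0]' --jaw 28

```text
time: 45.12
position: [0.5093, -0.3305, 0.0504]
tool_rot: [0.02, 1.0, 0.0, -0.0]
ft_force: [0.9, -0.6, -0.2]
grip_width: 0.0276
```

Request:
step_arm --pt "0 0 -6" --pt "0 0 -12" --pt "0 0 -30" --pt "0 0 -40" --pt "0 0 -40" --pt "0 0 -40" --pt "0 -35 -20" --pt "0 -40 0" --pt "0 -40 0" --pt "0 -40 0" --pt "0 -40 0" --pt "0 -35 0" --pt "0 -30 0" --pt "0 0 0" --pt "0 0 0" --twist '[0, 0, 0, 0, 0, 0, 0, 0, 0, 0, 0, 0, 0, 0, 0]'

```text
time: 46.37
position: [0.4978, -0.5917, 0.2387]
tool_rot: [0.021, 1.0, -0.0, 0.0]
ft_force: [-0.0, 0.0, -0.1]
grip_width: 0.028
```

```bash
python3 to.py ; python3 - <<'E'
from rig import robot
import cv2,numpy as np
from h import *
c=robot.camera("side");np.savez("side27.npz",**c);crop(c,200,130,340,250,5,"pics/side27.png")
c=robot.camera("top");np.savez("top27.npz",**c);crop(c,265,130,405,250,5,"pics/top27.png")
E
```

```text
t 46.37 pos [ 497.8 -591.7  238.7] psi 87.54 F [-0.   0.  -0.1] w 28.0 tiltz [ 3.e-04 -1.e-04 -1.e+00]
```

View pics/side27.png

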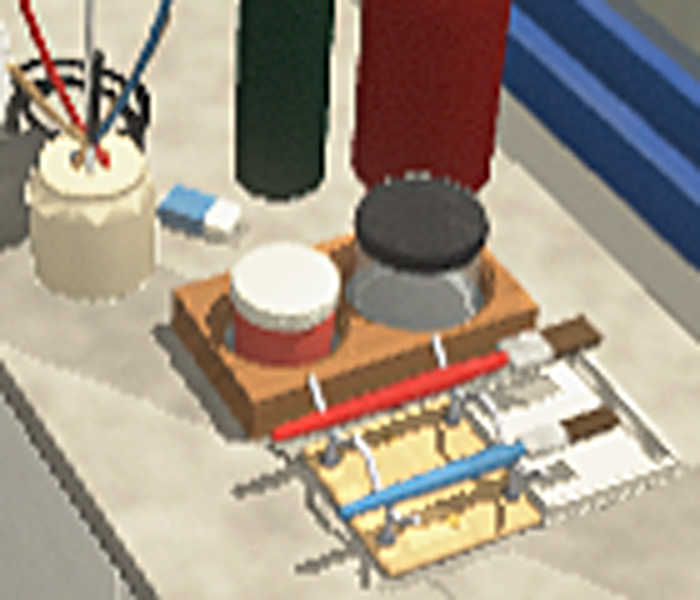

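View pics/top27.png

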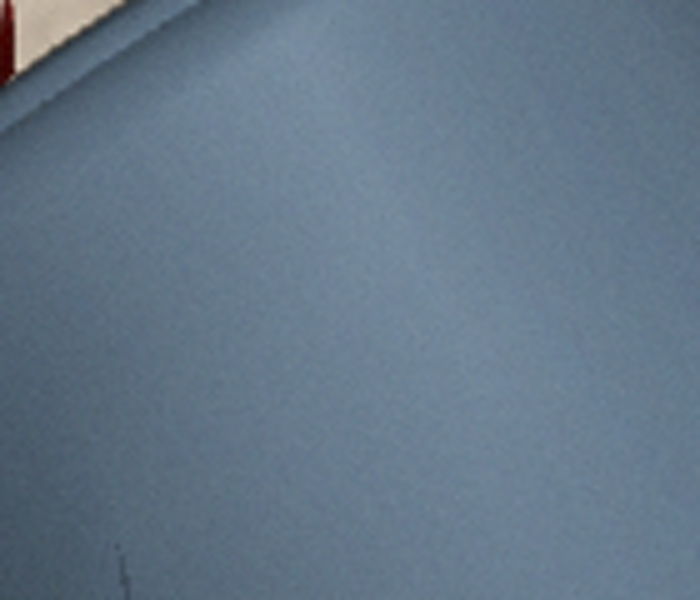

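Request:
step_arm --pt "0 0 -25" --pt "0 0 -25" --pt "4 35 0" --pt "4 39 0" --pt "4 39 0" --pt "4 39 0" --pt "4 39 0" --pt "4 39 0" --pt "4 39 0" --pt "4 39 0" --pt "4 39 0" --pt "4 39 0" --pt "4 39 0" --pt "4 39 0" --pt "4 39 0" --pt "4 39 0" --pt "4 39 0" --pt "4 39 0" --pt "0 0 0" --pt "0 0 0" --twist '[0, 0, 0, 0, 0, 0, 0, 0, 0, 0, 0, 0, 0, 0, 0, 0, 0, 0, 0, 0]'

```text
time: 48.13
position: [0.4581, 0.0351, 0.2891]
tool_rot: [0.017, 1.0, -0.0, 0.0]
ft_force: [0.0, 0.2, -0.5]
grip_width: 0.028
```

```bash
python3 to.py ; python3 - <<'E'
from rig import robot
import cv2,numpy as np
from h import *
c=robot.camera("top");np.savez("top28.npz",**c);crop(c,265,130,405,250,5,"pics/top28.png")
E
```

```text
t 48.13 pos [458.1  35.1 289.1] psi 88.08 F [ 0.   0.2 -0.5] w 28.0 tiltz [ 4.e-04 -1.e-04 -1.e+00]
```

View pics/top28.png

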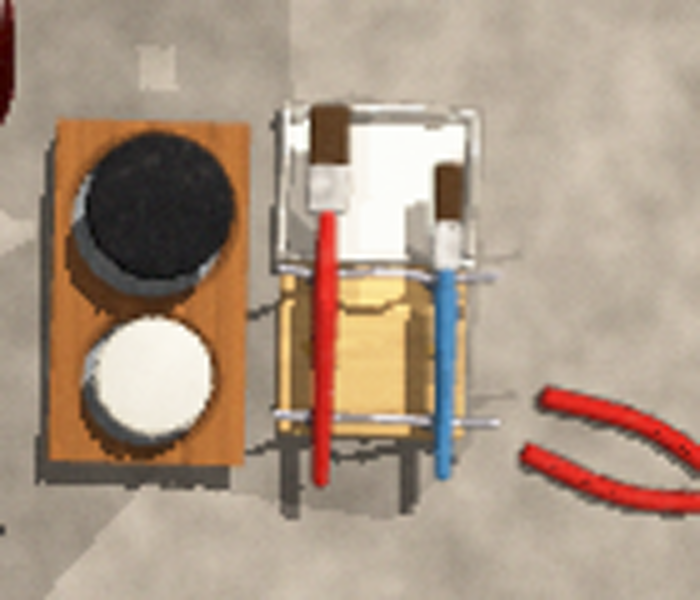

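```bash
python3 - <<'E'
from h import *
c=load("top28.npz");P=cloud(c)
f=lambda L:[((u+.5)/5-.5+265,(v+.5)/5-.5+130) for u,v in L]
a=np.radians(-2.2);o=np.array([.523,-.359])
def rf(q):d=q-o;return np.c_[d[:,0]*np.cos(a)+d[:,1]*np.sin(a),-d[:,0]*np.sin(a)+d[:,1]*np.cos(a)]
for n,L,h in(("red",[(330,104),(321,486)],.09),("blue",[(450,165),(442,479)],.075)):
    q=atz(c,f(L),.04)[:,:2];r=rf(q);m=r.mean(0);print(n,r.round(4).tolist(),"mid",m.round(4),"ang",np.degrees(np.arctan2(*(r[0]-r[1])[::-1])).round(2), "len",np.linalg.norm(r[0]-r[1]).round(4))
z=P[...,2]
for n,L,zt in(("jar",(280,155,315,192),.072),("pot",(278,190,312,222),.059)):
    x0,y0,x1,y1=L;S=P[y0:y1,x0:x1].reshape(-1,3);w=S[abs(S[:,2]-zt)<.006]
    print(n,len(w),w.min(0).round(4),w.max(0).round(4),((w.min(0)+w.max(0))/2).round(4),np.median(w[:,2]).round(4),w.mean(0).round(4))
    A=np.c_[w[:,:2],np.ones(len(w))];print("slope",np.linalg.lstsq(A,w[:,2],rcond=None)[0].round(3))
for L in[(325,250),(322,350),(443,300),(443,400),(330,135),(450,190)]:
    p=f([L])[0];print(L,P[int(round(p[1])),int(round(p[0]))].round(4))
E
```

```text
red [[0.0415, 0.0276], [-0.1374, 0.0278]] mid [-0.0479  0.0277] ang -0.08 len 0.1789
blue [[0.0145, -0.0291], [-0.1322, -0.0279]] mid [-0.0588 -0.0285] ang -0.45 len 0.1466
jar 670 [ 0.4815 -0.2833  0.066 ] [ 0.5479 -0.2174  0.0751] [ 0.5147 -0.2504  0.0705] 0.0705 [ 0.5139 -0.2503  0.0705]
slope [ 0.005 -0.005  0.066]
pot 428 [ 0.4117 -0.2747  0.0534] [ 0.462  -0.222   0.0615] [ 0.4368 -0.2483  0.0575] 0.0576 [ 0.4371 -0.2476  0.0576]
slope [0.014 0.006 0.053]
(325, 250) [ 0.4953 -0.3299  0.0429]
(322, 350) [ 0.4488 -0.327   0.0421]
(443, 300) [ 0.4719 -0.3833  0.0409]
(443, 400) [ 0.4254 -0.3822  0.0416]
(330, 135) [ 0.5492 -0.333   0.0438]
(450, 190) [ 0.5234 -0.389   0.0413]
```

All four are within tolerance: jar and pot within about 1.5 mm of their bore centres and at seated height, brushes within 1 mm and 0.5° of their notches. I'm handing in.

```bash
python3 - <<'E'
from rig import robot
print(robot.hand_in())
E
```

```text
the job is handed in; nothing more can be done
None
```

The jar and pot now stand upright in the block and both brushes lie on the rest. I handed the job in at about 48 s of robot time, with the arm clear of everything. The hand-in gives no verdict.

- **Black-lid jar:** it stands in the wide bore, about 1 mm off centre. Its lid top is at about 71 mm, where 72 mm is expected when it sits on the bottom.
- **Red pot:** it stands in the narrow bore, within about 1.5 mm of centre. Its top is at about 58 mm, where 59 mm is expected.
- **Blue brush:** it lies in the y = −28 mm notch, 0.5 mm off and about 0.5° out. Its middle is at x = −59 mm and its bristles are over the pan.
- **Red brush:** it lies in the y = +28 mm notch, under 0.5 mm off and about 0.1° out. Its middle is at x = −48 mm, within the allowed range, and its bristles are over the pan.

**Red brush handling:** it lay too close to the window ledge for the wide gripper body. I dragged it clear with the open fingers, which was slightly too far, pushed it part of the way back, and gripped it ahead of its balance point. It stayed level.

**Checks:** none of the final checks failed. The only disagreement was a steady 1–2 pixel offset in the side camera against the top one, within the stated calibration error.

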